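Hang up the serving tongs and screw the lids on two pickle jars

TASK

Lunch is over. Take every pair of serving tongs off the rims of the two open glass jars and hang it astride the bar of the towel rail to drip; then close both jars with the two wooden lids (either lid fits either jar): set a lid on the mouth, if it does not drop onto its thread turn it backwards (anticlockwise) until it does, then screw it clockwise all the way to its stop. Keep the jars standing and leave the mug and the tomatoes where they are.

Things in the scene. Friction and masses are not known exactly. Their poses are not given: they have to be found in the camera images.
- towel_rail: Counter-top towel rail, fixed: a round steel bar 16 mm thick along its own y axis, axis 150 mm above the worktop, on two posts 300 mm apart (at y = -150 and +150 mm of its frame) with wooden feet 90 mm long in x. Origin: on the worktop under the middle of the bar; z up.
- rail_bar (a point): Middle of the bar, on its axis, 150 mm above the worktop; y along the bar.
- jar_1: Open glass jar of green olives, 120 mm wide, 130 mm tall, about 1.5 kg, loose. Origin: centre of its underside, z up. Neck 97 mm outside, mouth 88 mm inside. Round the neck are four thread starts 90 degrees apart, each a gap, then (clockwise) a rib and a stop at the rib's end: the lid's four lugs drop through the gaps only, then run clockwise under the ribs to the stops.
- jar_2: Open glass jar of pale garlic cloves, 120 mm wide, 130 mm tall, about 1.5 kg, loose. Origin: centre of its underside, z up. Neck 97 mm outside, mouth 88 mm inside. Round the neck are four thread starts 90 degrees apart, each a gap, then (clockwise) a rib and a stop at the rib's end: the lid's four lugs drop through the gaps only, then run clockwise under the ribs to the stops.
- lid_1: Loose wooden screw lid, 124 mm across, 160 g, right way up. Origin: centre of its lower edge, z up; disc top at 25 mm; on it a bar grip 22 mm thick (along x), 62 mm long (along y), 30 mm high. Lid origin above jar origin: 120 to 126 mm while its lugs lie on the ribs, about 115 mm when just dropped through the gaps, 112 mm fully home. Turns freely, sinks by its weight, radial play 2 mm.
- lid_2: Second lid, same as the first. For both: d = lid yaw minus jar yaw, modulo 90 degrees, anticlockwise from above. 0 = home at the stop; unthreaded at 0 to 50 the lugs lie on the ribs and it can be turned anticlockwise only; at about 51 to 67 they drop through; at 68 to 90 they lie on the stops; then turning clockwise back to 0 it sinks the last 3 mm.
- tongs_1: Serving tongs, a rigid U of steel strip 20 mm wide (its y), 4 mm thick, 90 g; hangs on the rim of jar_1; may be absent. Origin: underside of the crown (the part that sits on rim or bar), z up; crown top 4 mm above. x runs from arm to arm: parallel to 38 mm below the origin, 32 mm over the outsides, 24 mm inside; then they flare to 55 mm over the tips, 118 mm below the origin.
- tongs_2: Serving tongs, a rigid U of steel strip 20 mm wide (its y), 4 mm thick, 90 g; hangs on the rim of jar_1, far side from tongs_1; may be absent. Origin: underside of the crown (the part that sits on rim or bar), z up; crown top 4 mm above. x runs from arm to arm: parallel to 38 mm below the origin, 32 mm over the outsides, 24 mm inside; then they flare to 55 mm over the tips, 118 mm below the origin.
- tongs_3: Serving tongs, a rigid U of steel strip 20 mm wide (its y), 4 mm thick, 90 g; hangs on the rim of jar_2; may be absent. Origin: underside of the crown (the part that sits on rim or bar), z up; crown top 4 mm above. x runs from arm to arm: parallel to 38 mm below the origin, 32 mm over the outsides, 24 mm inside; then they flare to 55 mm over the tips, 118 mm below the origin.
- tongs_4: Serving tongs, a rigid U of steel strip 20 mm wide (its y), 4 mm thick, 90 g; hangs on the rim of jar_2, far side from tongs_3; may be absent. Origin: underside of the crown (the part that sits on rim or bar), z up; crown top 4 mm above. x runs from arm to arm: parallel to 38 mm below the origin, 32 mm over the outsides, 24 mm inside; then they flare to 55 mm over the tips, 118 mm below the origin.
- mug: Blue and white mug, 80 mm wide, 102 mm tall, standing loose on the worktop, not part of the job: leave it. Origin: centre of its underside.
- tomato_1: Tomato, 65 mm, standing loose on the worktop, not part of the job: leave it. Origin: centre of its underside.
- tomato_2: Tomato, 76 mm, standing loose on the worktop, not part of the job: leave it. Origin: centre of its underside.
Not all that is in view belongs to the job. Leave any purple look-alike of the tongs_3 alone.

How it is judged:
On the way, in this order (a step that is already met when the one before it is completed fails the run):
1. every pair of tongs hangs astride the bar of the rail (x of tongs_1 in the frame of towel_rail between -0.012 and 0.012 m and y of tongs_1 in the frame of towel_rail between -0.14 and 0.14 m and z of tongs_1 in the frame of towel_rail between 0.15 and 0.172 m and angle between each of tongs_1, tongs_2, tongs_3, tongs_4's own z axis and vertical below 0.35 rad and linear speed of each of tongs_1, tongs_2, tongs_3, tongs_4 below 0.05 m/s and x of tongs_2 in the frame of towel_rail between -0.012 and 0.012 m and y of tongs_2 in the frame of towel_rail between -0.14 and 0.14 m and z of tongs_2 in the frame of towel_rail between 0.15 and 0.172 m and x of tongs_3 in the frame of towel_rail between -0.012 and 0.012 m and y of tongs_3 in the frame of towel_rail between -0.14 and 0.14 m and z of tongs_3 in the frame of towel_rail between 0.15 and 0.172 m and x of tongs_4 in the frame of towel_rail between -0.012 and 0.012 m and y of tongs_4 in the frame of towel_rail between -0.14 and 0.14 m and z of tongs_4 in the frame of towel_rail between 0.15 and 0.172 m), for 0.2 s.
2. both jars are closed, each lid screwed fully home ((((horizontal distance between lid_1 and jar_1 below 0.005 m and z of lid_1 in the frame of jar_1 between 0.1095 and 0.1138 m and angle between lid_1's own z axis and vertical below 0.06 rad and (angle between the x axis of lid_1 and the x axis of jar_1, either way round below 0.2 rad or angle between the x axis of lid_1 and the x axis of jar_1, either way round above 1.371 rad) and linear speed of lid_1 below 0.03 m/s) and (horizontal distance between lid_2 and jar_2 below 0.005 m and z of lid_2 in the frame of jar_2 between 0.1095 and 0.1138 m and angle between lid_2's own z axis and vertical below 0.06 rad and (angle between the x axis of lid_2 and the x axis of jar_2, either way round below 0.2 rad or angle between the x axis of lid_2 and the x axis of jar_2, either way round above 1.371 rad) and linear speed of lid_2 below 0.03 m/s)) or ((horizontal distance between lid_1 and jar_2 below 0.005 m and z of lid_1 in the frame of jar_2 between 0.1095 and 0.1138 m and angle between lid_1's own z axis and vertical below 0.06 rad and (angle between the x axis of lid_1 and the x axis of jar_2, either way round below 0.2 rad or angle between the x axis of lid_1 and the x axis of jar_2, either way round above 1.371 rad) and linear speed of lid_1 below 0.03 m/s) and (horizontal distance between lid_2 and jar_1 below 0.005 m and z of lid_2 in the frame of jar_1 between 0.1095 and 0.1138 m and angle between lid_2's own z axis and vertical below 0.06 rad and (angle between the x axis of lid_2 and the x axis of jar_1, either way round below 0.2 rad or angle between the x axis of lid_2 and the x axis of jar_1, either way round above 1.371 rad) and linear speed of lid_2 below 0.03 m/s)))), for 0.2 s.
At the end, for the whole second after the job is handed in: Every pair of tongs hangs at rest astride the bar (within 12 mm sideways, 140 mm of its middle, upright within 20 degrees); on each upright jar a lid lies level, centred within 5 mm, its origin 109.5 to 113.8 mm above the jar's, within 0.2 rad of its stop (all of step 1 and (((horizontal distance between lid_1 and jar_1 below 0.005 m and z of lid_1 in the frame of jar_1 between 0.1095 and 0.1138 m and angle between lid_1's own z axis and vertical below 0.06 rad and (angle between the x axis of lid_1 and the x axis of jar_1, either way round below 0.2 rad or angle between the x axis of lid_1 and the x axis of jar_1, either way round above 1.371 rad) and linear speed of lid_1 below 0.03 m/s) and (horizontal distance between lid_2 and jar_2 below 0.005 m and z of lid_2 in the frame of jar_2 between 0.1095 and 0.1138 m and angle between lid_2's own z axis and vertical below 0.06 rad and (angle between the x axis of lid_2 and the x axis of jar_2, either way round below 0.2 rad or angle between the x axis of lid_2 and the x axis of jar_2, either way round above 1.371 rad) and linear speed of lid_2 below 0.03 m/s)) or ((horizontal distance between lid_1 and jar_2 below 0.005 m and z of lid_1 in the frame of jar_2 between 0.1095 and 0.1138 m and angle between lid_1's own z axis and vertical below 0.06 rad and (angle between the x axis of lid_1 and the x axis of jar_2, either way round below 0.2 rad or angle between the x axis of lid_1 and the x axis of jar_2, either way round above 1.371 rad) and linear speed of lid_1 below 0.03 m/s) and (horizontal distance between lid_2 and jar_1 below 0.005 m and z of lid_2 in the frame of jar_1 between 0.1095 and 0.1138 m and angle between lid_2's own z axis and vertical below 0.06 rad and (angle between the x axis of lid_2 and the x axis of jar_1, either way round below 0.2 rad or angle between the x axis of lid_2 and the x axis of jar_1, either way round above 1.371 rad) and linear speed of lid_2 below 0.03 m/s))) and angle between each of jar_1, jar_2's own z axis and vertical below 0.1 rad); the robot touches nothing.
It fails at once if a jar is tipped over (angle between any of jar_1, jar_2's own z axis and vertical above 0.5 rad).
It fails at once if the mug or a tomato is shifted by more than 5 cm (distance of any of mug, tomato_1, tomato_2 from where it was at the start of the episode above 0.05 m).
Of tongs_1, tongs_2, tongs_3, tongs_4 only 3 to 4 are there at a start; the rules pass over those that are not, and their reading is None.
At some moment in a run one of lid_1, lid_2 may be knocked a few centimetres aside while the robot is not near it.
It also fails if it takes over 210 s, if anything falls off the work surface, if the arm or the gripper's body presses on something with over 40 N, if the wrist force passes 120 N, or if a joint passes its speed limit or range.

ROBOT

A 6-joint arm with a two-finger parallel gripper is mounted at the origin on a cart in front of the work surface, level with it; the furniture and walls round the work are solid. World frame = base frame: x ahead of the robot, y to its left, z up, the work surface at z = 0. Lengths are in m, angles in rad, forces in N, time in s.
With the tool pointing down it reaches from about 0.275 to 0.85 m from the base axis. Payload 5.2 kg.
Tool frame: the origin (TCP) lies midway between the tips of the shut fingers; the grasp point (between the pads) lies 19 mm behind it; z points along the fingers, y is the line along which they close (so a half turn about z gives the same grasp; the last joint's range is limited). The gripper opens to 85 mm and grips with 20 to 120 N. Pads are 22 mm wide; open, the fingers measure 114 mm over their backs; the gripper's body (76 mm by 85 mm) begins 54 mm behind the grasp point. The pads swing forward as they close: fully open they stand 13 mm farther back than shut.
Start: joints at [-1.404, 0.259, 1.535, -0, 1.348, -0.203], TCP at [0.199, -0.513, 0.231] pointing down, gripper open.
Joint ranges: [-3.14, 3.14], [-0.91, 2.08], [0.19, 2.58], [-1.22, 4.36], [0.22, 2.71], [-3.12, 3.12]. Speed limits (rad/s): [2.57, 2.57, 3.14, 3.14, 3.14, 3.14].

INTERFACE

Orientations are given as [roll, pitch, yaw] about the fixed x, y, z axes, in that order (R = Rz(yaw) Ry(pitch) Rx(roll)).
In Python, from station import readout, get_image, order gives the robot as it stands. The module is installed in compiled form; this text tells all that it offers.
- The arm moves only by the tool carry_out, never from a script. Its argument "rows" is a list of rows, each an object of numbers: "dx", "dy", "dz": the shift along the tool's x, y, z in m; "wx", "wy", "wz": the turn, a rotation vector about the tool's x, y, z in degrees; "gripper": the opening, from 0 (shut) to 1 (fully open). A call has 1 to 20 rows; each row is the pose to reach, as a shift and turn from the pose commanded when the call began, along the tool's axes at that moment; what a row does not reach only later rows make up. A row lasts 1/10 s, in which the tool goes at most 50 mm and 8.59 degrees, less where a joint would pass 70% of its speed; a pose out of reach is approached as far as the arm can. A call with a gripper value outside its range is refused whole. The fingers move at their own pace and stop on an object; "newtons" is the grip in N (left out, the last holds). Time passes only in rows, so rows that repeat a pose let the fingers close. It gives the time, the measured TCP pose, the force, the opening and the grip force at its end, in the units of the state.
- readout.get_state(): the state, without advancing time (a new reading comes with each control period).
- get_image(name): name is "scene" or "side" or "wrist"; returns a dict with "frame" (420x560x3 uint8, blue, green, red), "z_map" (420x560 float32, m along the optical axis (not along the pixel's ray), 0 where there is no reading), "intrinsics" (3x3 intrinsics, pixels), "position" and "rotation" of the camera in the world. Camera axes: x right, y down, z forward; pixel columns grow to the right and rows downward; lengths in m; the calibration is good to about 2 mm. A picture is of the moment at which its call begins.
- order.job_done(): hands the job in; it is judged then, once.
The state is a dict: "time": time; "qpos": joint angles; "qvel": joint speeds; "joint_efforts": joint torques, N m; "position": TCP position; "orientation": TCP orientation; "force": force on the tool from outside, world axes, zero at the start; "wrist_torque": the same for the moment, N m; "width": opening from 0.0 (shut) to 1.0 (fully open); "grip_force": force on a finger pad.
Only numpy, scipy, OpenCV 4.12 (cv2) and the standard library are available. Lean on these libraries where they do the work, as an engineer would, in place of code of your own. Each camera call takes 0.05 s, during which the arm holds its last target. There are 200 camera calls.

## Working session

There is one attempt and no reset: what is moved stays moved. The work goes in short steps, Python scripts to look and compute and a tool call to move; the robot and the scene stay as the last step left them, time stands still between calls to the robot, and variables do not carry over. Pictures are saved under pics/ and viewed, at most 14 in all, crops included, and the job is handed in when it is done.

Besides the shell and the picture viewer there is one more tool, called after ">>>" as name([rows], argument=value, ...), one row to a line, values as JSON. carry_out: Moves the arm, as the interface text tells. Its arguments: {"type":"object","properties":{"rows":{"type":"array"},"newtons":{"type":"number"}},"required":["rows"]}

```bash
mkdir -p pics; cat > h.py <<'E'
import numpy as np, cv2
from station import readout, get_image, order
def save(im,n): cv2.imwrite(f'pics/{n}.png',im['frame'])
def pts(im):
    z=im['z_map'];K=im['intrinsics'];v,u=np.indices(z.shape)
    c=np.stack([(u-K[0,2])/K[0,0]*z,(v-K[1,2])/K[1,1]*z,z],-1)
    return c@np.array(im['rotation']).T+np.array(im['position'])
def plane(im,u,v,h):
    K=im['intrinsics'];d=np.array(im['rotation'])@[(u-K[0,2])/K[0,0],(v-K[1,2])/K[1,1],1]
    p=np.array(im['position']);return p+d*(h-p[2])/d[2]
E
python3 - <<'E'
from h import *
print(readout.get_state())
for n in ['scene','side']:
    im=get_image(n);save(im,n+'0');np.savez(n+'0',**im);print(n,im['position'],im['rotation'],im['intrinsics'])
a=cv2.imread('pics/scene0.png')
E
```

```text
{'time': 0.0, 'qpos': array([-1.40378362e+00,  2.59347835e-01,  1.53609216e+00,  1.18568406e-05,
        1.34798649e+00, -2.02795600e-01]), 'qvel': array([-0.00045638, -0.00078533, -0.00083323, -0.00082457, -0.00102671,
       -0.00057251]), 'joint_efforts': array([ 2.40389010e-03, -4.46019137e+01, -2.90568352e+01,  9.05302500e-08,
        1.17961579e-02, -1.23586867e-05]), 'position': array([ 0.19872897, -0.5122778 ,  0.23046844]), 'orientation': array([-3.13979873e+00, -3.80670652e-04,  3.69805334e-01]), 'force': array([ 0.08313332,  0.18044926, -0.29544681]), 'wrist_torque': array([-0.00393824,  0.0663814 ,  0.01374933]), 'grip_force': 0.0, 'width': 1.002290321839127}
scene [-0.00131052  0.49540602  0.96143911] [-2.42839021e+00  1.78383664e-03 -2.30655980e+00] [[467.07400629   0.         275.90171452]
 [  0.         467.07400629 212.48877927]
 [  0.           0.           1.        ]]
side [ 0.15032517 -1.19301659  0.82803461] [-2.09133413  0.00281016 -0.32463653] [[535.11525189   0.         283.36817356]
 [  0.         535.11525189 196.54970245]
 [  0.           0.           1.        ]]
```

View pics/scene0.png

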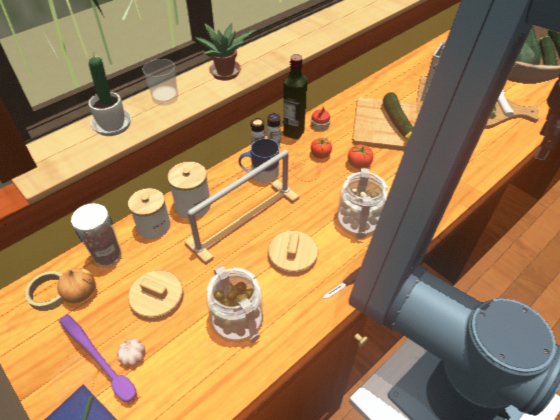

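View pics/side0.png

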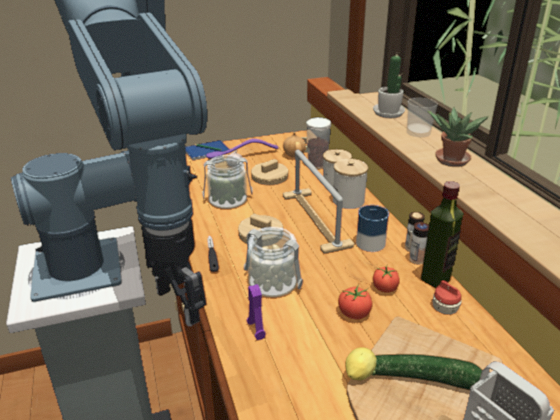

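The scene view shows jar_1 (olives) near (235,300), jar_2 (garlic) near (363,203), the lids at (157,293) and (293,252), and the rail bar from (192,210) to (287,157). In the side view the purple look-alike lies at (257,312).

```bash
cat > h.py <<'E'
import numpy as np, cv2
from scipy.spatial.transform import Rotation as Ro
from station import readout, get_image, order
def save(im,n): cv2.imwrite(f'pics/{n}.png',im['frame'])
def rot(im):
    r=np.array(im['rotation']);return r if r.shape==(3,3) else Ro.from_euler('xyz',r).as_matrix()
def pts(im):
    z=im['z_map'];K=im['intrinsics'];v,u=np.indices(z.shape)
    c=np.stack([(u-K[0,2])/K[0,0]*z,(v-K[1,2])/K[1,1]*z,z],-1)
    P=c@rot(im).T+np.array(im['position']);P[z<=0]=np.nan;return P
def plane(im,u,v,h):
    K=im['intrinsics'];d=rot(im)@[(u-K[0,2])/K[0,0],(v-K[1,2])/K[1,1],1]
    p=np.array(im['position']);return p+d*(h-p[2])/d[2]
def top(ims,x0,x1,y0,y1,s,hmin=-.01,hmax=.3):
    """top-down colour picture: up = +x, left = +y, s px per m"""
    H,W=int((x1-x0)*s),int((y1-y0)*s);o=np.zeros((H,W,3),np.uint8);hm=np.full((H,W),-1.)
    for im in ims:
        P=pts(im).reshape(-1,3);C=im['frame'].reshape(-1,3)
        ok=(P[:,2]>hmin)&(P[:,2]<hmax)&(P[:,0]>x0)&(P[:,0]<x1)&(P[:,1]>y0)&(P[:,1]<y1)
        P,C=P[ok],C[ok];i=np.argsort(P[:,2]);P,C=P[i],C[i]
        r=((x1-P[:,0])*s).astype(int);c=((y1-P[:,1])*s).astype(int);r=r.clip(0,H-1);c=c.clip(0,W-1)
        m=P[:,2]>=hm[r,c];o[r[m],c[m]]=C[m];hm[r[m],c[m]]=P[m,2]
    return o,hm
E
python3 - <<'E'
from h import *
S=dict(np.load('scene0.npz'));D=dict(np.load('side0.npz'))
for nm,I,pp in [('scene',S,[(157,293,.05),(293,252,.02),(235,290,.13),(363,190,.13),(192,210,.15),(287,157,.15)]),('side',D,[(268,168,.03),(258,228,.03),(225,163,.13),(272,240,.13),(297,152,.15),(338,195,.15)])]:
    P=pts(I)
    for u,v,h in pp: print(nm,u,v,P[v,u].round(3),plane(I,u,v,h).round(3))
# bar points
for nm,I in (('s',S),('d',D)):
    P=pts(I).reshape(-1,3);ok=(P[:,2]>.145)&(P[:,2]<.17)&(P[:,0]>.2)&(P[:,0]<.8)&(abs(P[:,1])<.6);Q=P[ok]
    Q=Q[(Q[:,0]>.45)]
    print(nm,len(Q)); 
    if len(Q)>10: print(Q.min(0),Q.max(0),Q.mean(0),cv2.fitLine(Q[:,:2].astype(np.float32),cv2.DIST_HUBER,0,.01,.01).ravel())
o,hm=top([S,D],.2,.8,-.35,.45,700)
cv2.imwrite('pics/top0.png',o)
f=np.vstack([cv2.resize(S['frame'][175:375,120:400],None,fx=2.85,fy=2.85)]);cv2.imwrite('pics/crop0.png',f)
E
```

```text
scene 157 293 [0.587 0.326 0.05 ] [0.587 0.326 0.05 ]
scene 293 252 [0.462 0.023 0.053] [0.479 0.006 0.02 ]
scene 235 290 [0.468 0.195 0.063] [0.433 0.218 0.13 ]
scene 363 190 [ 0.471 -0.236  0.078] [ 0.443 -0.194  0.13 ]
scene 192 210 [0.65  0.167 0.158] [0.656 0.164 0.15 ]
scene 287 157 [ 0.651 -0.132  0.136] [ 0.64  -0.122  0.15 ]
side 268 168 [0.6   0.307 0.039] [0.605 0.323 0.03 ]
side 258 228 [ 0.473 -0.009  0.027] [ 0.472 -0.014  0.03 ]
side 225 163 [0.45  0.265 0.101] [0.437 0.206 0.13 ]
side 272 240 [ 0.467 -0.157  0.085] [ 0.448 -0.22   0.13 ]
side 297 152 [0.647 0.163 0.153] [0.649 0.168 0.15 ]
side 338 195 [ 0.656 -0.12   0.157] [ 0.661 -0.109  0.15 ]
s 1450
[ 0.64138061 -0.33400723  0.14501293] [0.79982274 0.39151804 0.1686831 ] [0.7085768  0.16236215 0.15627938] [0.32576075 0.9454522  0.7247838  0.22723964]
d 649
[ 0.64148199 -0.34841892  0.1451042 ] [0.79991754 0.38868512 0.16998962] [0.70064238 0.05594874 0.15504813] [0.2522149  0.9676713  0.6972961  0.11760215]
```

View pics/top0.png

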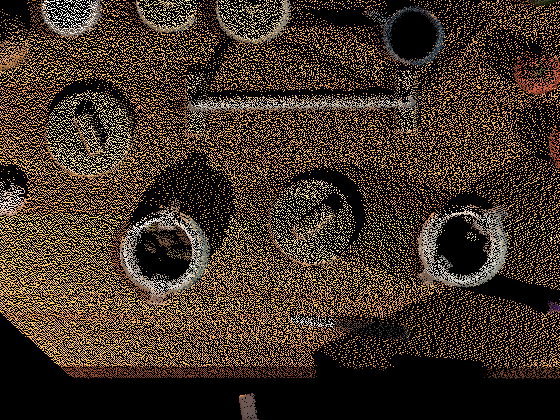

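View pics/crop0.png

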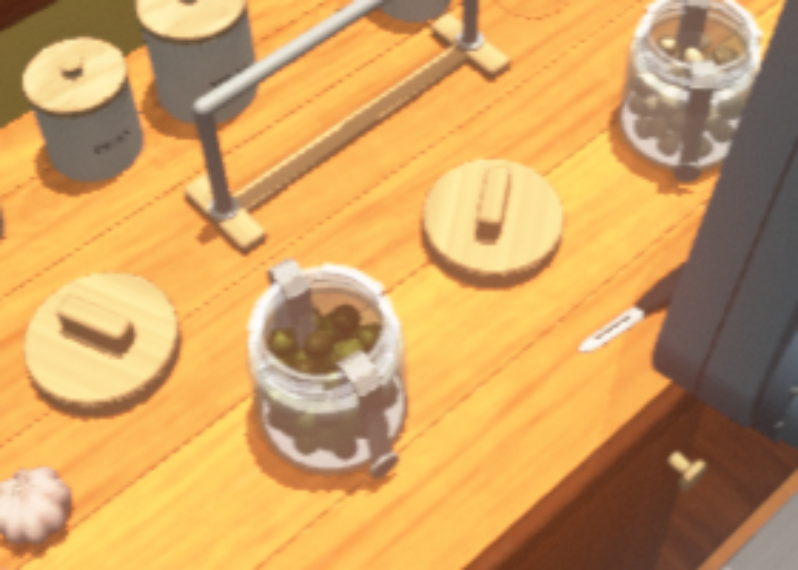

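The top-down composite shows four tongs: jar_1 crowns at (172,208) and (157,297), jar_2 crowns at (495,215) and (427,282). The bar runs along row ~104, between columns 190 and 415. All four pairs are present.

```bash
cat >> h.py <<'E'
def mv(x=None,y=None,z=None,yaw=None,st=None):
    """print shift in tool axes (tool down assumed approx) ; yaw = desired tool yaw mod pi (nearest)"""
    st=st or readout.get_state();p=np.array(st['position']);R=Ro.from_euler('xyz',st['orientation'])
    t=np.array([p[0] if x is None else x,p[1] if y is None else y,p[2] if z is None else z])
    d=R.inv().apply(t-p)
    w=np.zeros(3)
    if yaw is not None:
        c=st['orientation'][2];k=(yaw-c+np.pi/2)%np.pi-np.pi/2
        w=np.degrees((R.inv()*Ro.from_euler('xyz',[np.pi,0,c+k])).as_rotvec())
    print('d',d.round(4),'w',w.round(1),'q6',st['qpos'][5].round(2),'tcp',p.round(4),np.round(st['orientation'],3))
E
python3 - <<'E'
from h import *
S=dict(np.load('scene0.npz'));D=dict(np.load('side0.npz'))
P=np.vstack([pts(I).reshape(-1,3) for I in (S,D)])
for cx,cy in [(.44,.215),(.44,-.21)]:
    Q=P[(np.hypot(P[:,0]-cx,P[:,1]-cy)<.085)&(P[:,2]>.11)&(P[:,2]<.15)]
    print('n',len(Q),np.percentile(Q[:,2],[5,50,90,99]).round(4))
    A=Q[(Q[:,2]>.122)&(Q[:,2]<.1315)];M=np.c_[2*A[:,:2],np.ones(len(A))];s=np.linalg.lstsq(M,(A[:,:2]**2).sum(1),rcond=None)[0]
    c=s[:2];print('ring',c.round(4),np.sqrt(s[2]+c@c).round(4))
    T=Q[Q[:,2]>.132]
    a=np.degrees(np.arctan2(T[:,1]-c[1],T[:,0]-c[0]));r=np.hypot(T[:,1]-c[1],T[:,0]-c[0])
    h,e=np.histogram(a,36,(-180,180));print(h)
B=P[(P[:,2]>.154)&(P[:,2]<.163)&(P[:,0]>.62)&(P[:,0]<.68)&(P[:,1]>-.16)&(P[:,1]<.19)]
print('bar',B.min(0),B.max(0),cv2.fitLine(B[:,:2].astype(np.float32),cv2.DIST_HUBER,0,.01,.01).ravel(),len(B))
for cx,cy in [(.59,.32),(.47,-.003)]:
    Q=P[(np.hypot(P[:,0]-cx,P[:,1]-cy)<.08)]
    A=Q[(Q[:,2]>.02)&(Q[:,2]<.03)];print('lid disc',cv2.minEnclosingCircle(A[:,:2].astype(np.float32)),A.mean(0))
    G=Q[Q[:,2]>.048];print('grip',cv2.minAreaRect(G[:,:2].astype(np.float32)),len(G),G[:,2].max())
E
```

```text
n 1766 [0.1121 0.1246 0.1325 0.1358]
ring [0.4384 0.2172] 0.0485
[16  1  3  0  2  2  0  1  0  1  0  0  0  2  0  1 27 37 25  0  0  2  0  1
  0  1  2  0  0  0  1  2  1  2 38 41]
n 1832 [0.1117 0.1237 0.1323 0.1353]
ring [ 0.4495 -0.2111] 0.0485
[ 0  1  1  2  2  0  0  2  0  1  1  2 25 40 20  0  0  0  0  1  0  1  0  2
  1  1  2  1  1  6 34 34 16  2  1  2]
bar [ 0.64138061 -0.14293099  0.15400196] [0.66173835 0.17692963 0.16185488] [ 0.01257573 -0.9999209   0.6519262  -0.01513384] 738
lid disc ((0.6079257726669312, 0.31863486766815186), 0.06701813638210297) [0.60331767 0.32225641 0.02470114]
grip ((0.6085647344589233, 0.3205234408378601), (0.06489043682813644, 0.02906244993209839), 22.94074821472168) 305 0.060693259405276145
lid disc ((0.48159074783325195, 0.0024255665484815836), 0.06469288468360901) [0.47833899 0.00898512 0.02474367]
grip ((0.48172518610954285, 0.0008987300097942352), (0.02847239188849926, 0.06581588089466095), 37.94552230834961) 297 0.05989589634206893
```

```bash
python3 - <<'E'
from h import *
S=dict(np.load('scene0.npz'));D=dict(np.load('side0.npz'))
P=np.vstack([pts(I).reshape(-1,3) for I in (S,D)])
for c in [(.4384,.2172),(.4495,-.2111)]:
    Q=P[(np.hypot(P[:,0]-c[0],P[:,1]-c[1])<.075)&(P[:,2]>.132)&(P[:,2]<.142)]
    _,lab,cen=cv2.kmeans(Q[:,:2].astype(np.float32),2,None,(3,20,1e-4),5,cv2.KMEANS_PP_CENTERS)
    for k in (0,1):
        m=np.median(Q[lab.ravel()==k],0);print(m.round(4),np.degrees(np.arctan2(m[1]-c[1],m[0]-c[0])).round(1),np.hypot(m[1]-c[1],m[0]-c[0]).round(4),(lab==k).sum())
mv(.482,-.243,.25,np.radians(45))
E
```

```text
[0.3931 0.2237 0.1338] 171.8 0.0457 112
[0.489  0.2118 0.1337] -6.1 0.0509 97
[ 0.4175 -0.1754  0.1337] 131.9 0.048 107
[ 0.483  -0.2471  0.1335] -47.0 0.0492 95
d [ 0.3615 -0.1488 -0.0191] w [ -0.1  -0.  -23.8] q6 -0.2 tcp [ 0.1987 -0.5123  0.2305] [-3.14 -0.    0.37]
```

>>> carry_out([
  {"dx":0.36,"dy":-0.149,"dz":-0.02,"wz":-22.5,"gripper":0.65},
  {"dx":0.36,"dy":-0.149,"dz":-0.02,"wz":-22.5,"gripper":0.65},
  {"dx":0.36,"dy":-0.149,"dz":-0.02,"wz":-22.5,"gripper":0.65},
  {"dx":0.36,"dy":-0.149,"dz":-0.02,"wz":-22.5,"gripper":0.65},
  {"dx":0.36,"dy":-0.149,"dz":-0.02,"wz":-22.5,"gripper":0.65},
  {"dx":0.36,"dy":-0.149,"dz":-0.02,"wz":-22.5,"gripper":0.65},
  {"dx":0.36,"dy":-0.149,"dz":-0.02,"wz":-22.5,"gripper":0.65},
  {"dx":0.36,"dy":-0.149,"dz":-0.02,"wz":-22.5,"gripper":0.65},
  {"dx":0.36,"dy":-0.149,"dz":-0.02,"wz":-22.5,"gripper":0.65},
  {"dx":0.36,"dy":-0.149,"dz":-0.02,"wz":-22.5,"gripper":0.65},
  {"dx":0.36,"dy":-0.149,"dz":-0.02,"wz":-22.5,"gripper":0.65},
  {"dx":0.36,"dy":-0.149,"dz":-0.02,"wz":-22.5,"gripper":0.65},
])

```text
invalid input at $.rows[0]: expected keys dx, dy, dz, wx, wy, wz, gripper
```

```bash
python3 - <<'E'
from h import *
im=get_image('wrist');save(im,'w1');np.savez('w1',**im);print(im['position'],im['rotation'])
P=pts(im).reshape(-1,3)
c=(.4495,-.2111)
Q=P[(np.hypot(P[:,0]-c[0],P[:,1]-c[1])<.08)&(P[:,2]>.128)&(P[:,2]<.142)]
print(len(Q))
for t in (-47,132):
    m=np.array(c)+.048*np.array([np.cos(np.radians(t)),np.sin(np.radians(t))])
    T=Q[(np.hypot(Q[:,0]-m[0],Q[:,1]-m[1])<.03)&(Q[:,2]>.1315)]
    if len(T)>5: print(t,T.mean(0).round(4),cv2.minAreaRect(T[:,:2].astype(np.float32)*1000),len(T))
mv(.483,-.245,.25,np.radians(43))
E
```

```text
[ 0.27086826 -0.4854476   0.37343638] [ 2.83899587  0.00337779 -1.19991073]
0
d [ 0.3617 -0.1466 -0.019 ] w [ -0.1  -0.  -21.8] q6 -0.2 tcp [ 0.1988 -0.5124  0.2307] [-3.14 -0.    0.37]
```

View pics/w1.png

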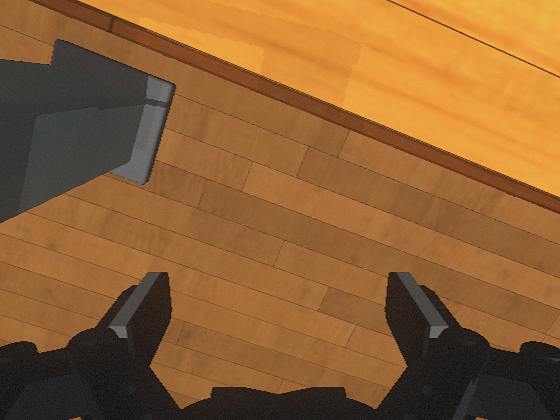

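The wrist view shows only the floor and the open fingers at (150,310) and (410,310). The move was refused because every row needs all the keys, so I'm sending it again.

>>> carry_out([
  {"dx":0.36,"dy":-0.149,"dz":-0.02,"wx":0,"wy":0,"wz":-22,"gripper":0.65},
  {"dx":0.36,"dy":-0.149,"dz":-0.02,"wx":0,"wy":0,"wz":-22,"gripper":0.65},
  {"dx":0.36,"dy":-0.149,"dz":-0.02,"wx":0,"wy":0,"wz":-22,"gripper":0.65},
  {"dx":0.36,"dy":-0.149,"dz":-0.02,"wx":0,"wy":0,"wz":-22,"gripper":0.65},
  {"dx":0.36,"dy":-0.149,"dz":-0.02,"wx":0,"wy":0,"wz":-22,"gripper":0.65},
  {"dx":0.36,"dy":-0.149,"dz":-0.02,"wx":0,"wy":0,"wz":-22,"gripper":0.65},
  {"dx":0.36,"dy":-0.149,"dz":-0.02,"wx":0,"wy":0,"wz":-22,"gripper":0.65},
  {"dx":0.36,"dy":-0.149,"dz":-0.02,"wx":0,"wy":0,"wz":-22,"gripper":0.65},
  {"dx":0.36,"dy":-0.149,"dz":-0.02,"wx":0,"wy":0,"wz":-22,"gripper":0.65},
  {"dx":0.36,"dy":-0.149,"dz":-0.02,"wx":0,"wy":0,"wz":-22,"gripper":0.65},
  {"dx":0.36,"dy":-0.149,"dz":-0.02,"wx":0,"wy":0,"wz":-22,"gripper":0.65},
  {"dx":0.36,"dy":-0.149,"dz":-0.02,"wx":0,"wy":0,"wz":-22,"gripper":0.65},
])

```text
time: 1.35
position: [0.4797, -0.2448, 0.2511]
orientation: [-3.141, 0.0, 0.752]
force: [-0.6, -0.2, -0.1]
width: 0.648
grip_force: 0.0
```

```bash
cat >> h.py <<'E'
def crowns(n,c,ths):
    im=get_image('wrist');save(im,n);np.savez(n,**im)
    P=pts(im).reshape(-1,3)
    Q=P[(np.hypot(P[:,0]-c[0],P[:,1]-c[1])<.08)&(P[:,2]>.11)&(P[:,2]<.142)]
    if len(Q)<50: print('few',len(Q)); return
    print('z',np.percentile(Q[:,2],[50,90,99]).round(4))
    for t in ths:
        m=np.array(c)+.048*np.array([np.cos(np.radians(t)),np.sin(np.radians(t))])
        T=Q[(np.hypot(Q[:,0]-m[0],Q[:,1]-m[1])<.03)&(Q[:,2]>.1315)]
        if len(T)>5: print(t,T.mean(0).round(4),cv2.minAreaRect(T[:,:2].astype(np.float32)*1000),len(T))
E
python3 - <<'E'
from h import *
crowns('w2',(.4495,-.2111),(-47,132))
mv(.483,-.245,.25,np.radians(43))
E
```

```text
z [0.1279 0.1338 0.1351]
-47 [ 0.4858 -0.2464  0.1338] ((481.23895263671875, -250.22366333007812), (34.6945686340332, 23.3026065826416), 40.20066833496094) 767
132 [ 0.4196 -0.1761  0.1339] ((421.41583251953125, -173.06976318359375), (44.757015228271484, 23.732891082763672), 43.29147720336914) 803
d [0.0022 0.0023 0.0012] w [-0.   0.   0.1] q6 0.14 tcp [ 0.4798 -0.2448  0.2512] [-3.141  0.     0.752]
```

View pics/w2.png

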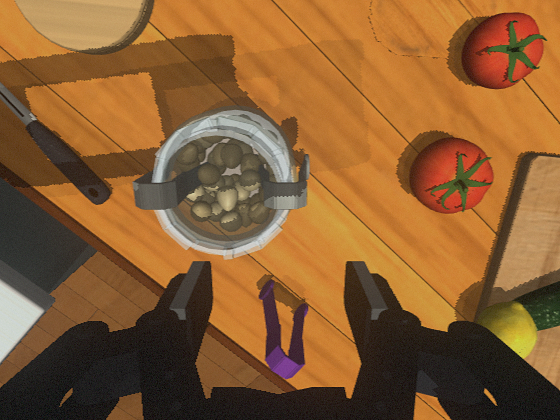

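The picture shows the two jar_2 crowns in line along the tool's y at (157,193) and (285,190), so the yaw is right. I'll move onto the first one and grip it.

```bash
python3 - <<'E'
from h import *
mv(.484,-.247,.09,np.radians(43))
E
```

```text
d [0.0016 0.0045 0.1612] w [-0.   0.   0.1] q6 0.14 tcp [ 0.4798 -0.2448  0.2512] [-3.141  0.     0.752]
```

>>> carry_out([
  {"dx":0.0015,"dy":0.0045,"dz":0.04,"wx":0,"wy":0,"wz":0,"gripper":0.65},
  {"dx":0.0015,"dy":0.0045,"dz":0.08,"wx":0,"wy":0,"wz":0,"gripper":0.65},
  {"dx":0.0015,"dy":0.0045,"dz":0.11,"wx":0,"wy":0,"wz":0,"gripper":0.65},
  {"dx":0.0015,"dy":0.0045,"dz":0.14,"wx":0,"wy":0,"wz":0,"gripper":0.65},
  {"dx":0.0015,"dy":0.0045,"dz":0.16,"wx":0,"wy":0,"wz":0,"gripper":0.65},
  {"dx":0.0015,"dy":0.0045,"dz":0.16,"wx":0,"wy":0,"wz":0,"gripper":0.65},
  {"dx":0.0015,"dy":0.0045,"dz":0.16,"wx":0,"wy":0,"wz":0,"gripper":0.3},
  {"dx":0.0015,"dy":0.0045,"dz":0.16,"wx":0,"wy":0,"wz":0,"gripper":0.3},
  {"dx":0.0015,"dy":0.0045,"dz":0.16,"wx":0,"wy":0,"wz":0,"gripper":0.3},
  {"dx":0.0015,"dy":0.0045,"dz":0.16,"wx":0,"wy":0,"wz":0,"gripper":0.2},
  {"dx":0.0015,"dy":0.0045,"dz":0.16,"wx":0,"wy":0,"wz":0,"gripper":0.2},
  {"dx":0.0015,"dy":0.0045,"dz":0.16,"wx":0,"wy":0,"wz":0,"gripper":0.2},
], newtons=40)

```text
time: 2.6
position: [0.4855, -0.2468, 0.0927]
orientation: [3.139, -0.0, 0.754]
force: [-1.2, -1.7, 6.8]
width: 0.37
grip_force: 40.4
```

>>> carry_out([
  {"dx":0,"dy":0,"dz":-0.03,"wx":0,"wy":0,"wz":0,"gripper":0.2},
  {"dx":0,"dy":0,"dz":-0.06,"wx":0,"wy":0,"wz":0,"gripper":0.2},
  {"dx":0,"dy":0,"dz":-0.1,"wx":0,"wy":0,"wz":0,"gripper":0.2},
  {"dx":0,"dy":0,"dz":-0.14,"wx":0,"wy":0,"wz":0,"gripper":0.2},
  {"dx":0,"dy":0,"dz":-0.18,"wx":0,"wy":0,"wz":0,"gripper":0.2},
  {"dx":0,"dy":0,"dz":-0.2,"wx":0,"wy":0,"wz":0,"gripper":0.2},
  {"dx":0,"dy":0,"dz":-0.2,"wx":0,"wy":0,"wz":0,"gripper":0.2},
], newtons=40)

```text
time: 3.3
position: [0.4861, -0.2468, 0.295]
orientation: [3.135, -0.001, 0.754]
force: [-0.6, -0.1, -0.7]
width: 0.369
grip_force: 40.8
```

```bash
python3 - <<'E'
from h import *
print(readout.get_state()['width'])
mv(.6525,-.073,.29,np.radians(90.7))
E
```

```text
0.36930559110644584
d [ 0.2402 -0.0128  0.0052] w [  0.4   0.1 -47.5] q6 0.14 tcp [ 0.4861 -0.2468  0.295 ] [ 3.135e+00 -1.000e-03  7.540e-01]
```

>>> carry_out([
  {"dx":0.24,"dy":-0.013,"dz":0,"wx":0,"wy":0,"wz":-47.5,"gripper":0.2},
  {"dx":0.24,"dy":-0.013,"dz":0,"wx":0,"wy":0,"wz":-47.5,"gripper":0.2},
  {"dx":0.24,"dy":-0.013,"dz":0,"wx":0,"wy":0,"wz":-47.5,"gripper":0.2},
  {"dx":0.24,"dy":-0.013,"dz":0,"wx":0,"wy":0,"wz":-47.5,"gripper":0.2},
  {"dx":0.24,"dy":-0.013,"dz":0,"wx":0,"wy":0,"wz":-47.5,"gripper":0.2},
  {"dx":0.24,"dy":-0.013,"dz":0,"wx":0,"wy":0,"wz":-47.5,"gripper":0.2},
  {"dx":0.24,"dy":-0.013,"dz":0,"wx":0,"wy":0,"wz":-47.5,"gripper":0.2},
  {"dx":0.24,"dy":-0.013,"dz":0,"wx":0,"wy":0,"wz":-47.5,"gripper":0.2},
  {"dx":0.24,"dy":-0.013,"dz":0,"wx":0,"wy":0,"wz":-47.5,"gripper":0.2},
  {"dx":0.24,"dy":-0.013,"dz":0,"wx":0,"wy":0,"wz":-47.5,"gripper":0.2},
], newtons=40)

```text
time: 4.3
position: [0.6504, -0.0732, 0.2913]
orientation: [-3.141, 0.0, 1.58]
force: [-0.6, 0.1, -0.6]
width: 0.368
grip_force: 40.7
```

```bash
python3 - <<'E'
from h import *
mv(.6525,-.073,.124,np.radians(90.7))
im=get_image('wrist');np.savez('w3',**im);save(im,'w3')
P=pts(im).reshape(-1,3)
B=P[(P[:,2]>.153)&(P[:,2]<.165)&(P[:,0]>.63)&(P[:,0]<.68)&(P[:,1]>-.15)&(P[:,1]<.18)]
print(len(B),B[:,0].mean(),cv2.fitLine(B[:,:2].astype(np.float32),cv2.DIST_HUBER,0,.01,.01).ravel(),B[:,2].max())
E
```

```text
d [0.0002 0.0021 0.1673] w [-0.   0.  -0.2] q6 -0.29 tcp [ 0.6504 -0.0732  0.2913] [-3.141  0.     1.58 ]
5195 0.6547664881505011 [ 0.01561335 -0.9998781   0.6547665  -0.02605351] 0.1603928635550272
```

View pics/w3.png

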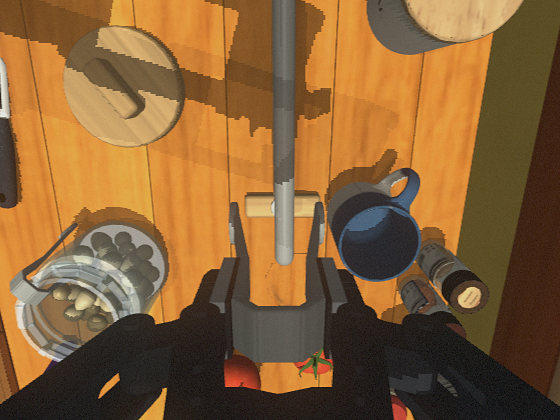

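The bar's end is at (285,255) and the tongs tips are at (235,205) and (318,205), so the bar runs between them about 5 mm towards +x. I'll shift 5 mm and lower.

>>> carry_out([
  {"dx":0,"dy":0.005,"dz":0.02,"wx":0,"wy":0,"wz":0,"gripper":0.2},
  {"dx":0,"dy":0.005,"dz":0.05,"wx":0,"wy":0,"wz":0,"gripper":0.2},
  {"dx":0,"dy":0.005,"dz":0.08,"wx":0,"wy":0,"wz":0,"gripper":0.2},
  {"dx":0,"dy":0.005,"dz":0.11,"wx":0,"wy":0,"wz":0,"gripper":0.2},
  {"dx":0,"dy":0.005,"dz":0.14,"wx":0,"wy":0,"wz":0,"gripper":0.2},
  {"dx":0,"dy":0.005,"dz":0.16,"wx":0,"wy":0,"wz":0,"gripper":0.2},
  {"dx":0,"dy":0.005,"dz":0.166,"wx":0,"wy":0,"wz":0,"gripper":0.2},
  {"dx":0,"dy":0.005,"dz":0.166,"wx":0,"wy":0,"wz":0,"gripper":0.2},
  {"dx":0,"dy":0.005,"dz":0.166,"wx":0,"wy":0,"wz":0,"gripper":0.2},
], newtons=40)

```text
time: 5.25
position: [0.6567, -0.0727, 0.1269]
orientation: [3.139, 0.001, 1.582]
force: [0.5, 0.4, -1.6]
width: 0.37
grip_force: 40.7
```

>>> carry_out([
  {"dx":0,"dy":0,"dz":0.003,"wx":0,"wy":0,"wz":0,"gripper":0.2},
  {"dx":0,"dy":0,"dz":0.005,"wx":0,"wy":0,"wz":0,"gripper":0.2},
  {"dx":0,"dy":0,"dz":0.005,"wx":0,"wy":0,"wz":0,"gripper":0.42},
  {"dx":0,"dy":0,"dz":0.005,"wx":0,"wy":0,"wz":0,"gripper":0.5},
  {"dx":0,"dy":0,"dz":0.005,"wx":0,"wy":0,"wz":0,"gripper":0.62},
  {"dx":0,"dy":0,"dz":0.005,"wx":0,"wy":0,"wz":0,"gripper":0.62},
  {"dx":0,"dy":0,"dz":0.005,"wx":0,"wy":0,"wz":0,"gripper":0.62},
  {"dx":0,"dy":0,"dz":-0.02,"wx":0,"wy":0,"wz":0,"gripper":0.62},
  {"dx":0,"dy":0,"dz":-0.05,"wx":0,"wy":0,"wz":0,"gripper":0.62},
  {"dx":0,"dy":0,"dz":-0.09,"wx":0,"wy":0,"wz":0,"gripper":0.62},
  {"dx":0,"dy":0,"dz":-0.12,"wx":0,"wy":0,"wz":0,"gripper":0.62},
  {"dx":0,"dy":0,"dz":-0.12,"wx":0,"wy":0,"wz":0,"gripper":0.62},
])

```text
time: 6.45
position: [0.6584, -0.0728, 0.2514]
orientation: [3.132, 0.003, 1.583]
force: [0.5, 0.1, -0.4]
width: 0.621
grip_force: 0.0
```

```bash
python3 - <<'E'
from h import *
im=get_image('wrist');np.savez('w4',**im);save(im,'w4')
s=get_image('side');np.savez('s4',**s)
for i in (im,s):
    P=pts(i).reshape(-1,3)
    T=P[(P[:,2]>.158)&(P[:,2]<.18)&(P[:,0]>.62)&(P[:,0]<.69)&(P[:,1]>-.11)&(P[:,1]<-.03)]
    print(len(T),T.mean(0) if len(T) else '')
mv(.417,-.175,.25,np.radians(42))
E
```

```text
1464 [ 0.65653596 -0.0694899   0.16053133]
44 [ 0.65290556 -0.07604446  0.16045842]
d [-0.0998 -0.2404 -0.0042] w [ 0.1 -0.  48.7] q6 -0.29 tcp [ 0.6562 -0.0723  0.2462] [3.140e+00 1.000e-03 1.583e+00]
```

View pics/w4.png

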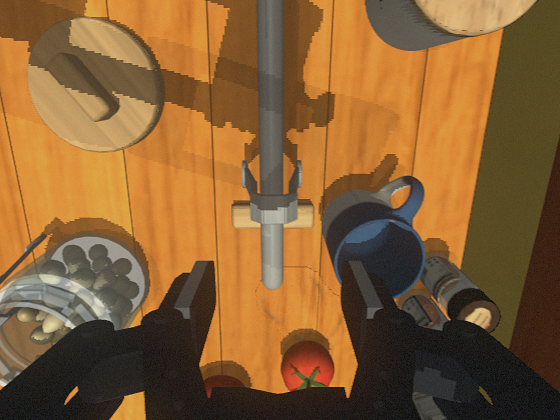

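The first tongs hang astride the bar at (270,190). Next is the second pair on jar_2.

>>> carry_out([
  {"dx":-0.101,"dy":-0.239,"dz":0,"wx":0,"wy":0,"wz":48.5,"gripper":0.65},
  {"dx":-0.101,"dy":-0.239,"dz":0,"wx":0,"wy":0,"wz":48.5,"gripper":0.65},
  {"dx":-0.101,"dy":-0.239,"dz":0,"wx":0,"wy":0,"wz":48.5,"gripper":0.65},
  {"dx":-0.101,"dy":-0.239,"dz":0,"wx":0,"wy":0,"wz":48.5,"gripper":0.65},
  {"dx":-0.101,"dy":-0.239,"dz":0,"wx":0,"wy":0,"wz":48.5,"gripper":0.65},
  {"dx":-0.101,"dy":-0.239,"dz":0,"wx":0,"wy":0,"wz":48.5,"gripper":0.65},
  {"dx":-0.101,"dy":-0.239,"dz":0,"wx":0,"wy":0,"wz":48.5,"gripper":0.65},
  {"dx":-0.101,"dy":-0.239,"dz":0,"wx":0,"wy":0,"wz":48.5,"gripper":0.65},
  {"dx":-0.101,"dy":-0.239,"dz":0,"wx":0,"wy":0,"wz":48.5,"gripper":0.65},
  {"dx":-0.101,"dy":-0.239,"dz":0,"wx":0,"wy":0,"wz":48.5,"gripper":0.65},
])

```text
time: 7.55
position: [0.4188, -0.1756, 0.2449]
orientation: [-3.141, -0.0, 0.739]
force: [-0.3, 0.4, -0.3]
width: 0.647
grip_force: 0.0
```

```bash
python3 - <<'E'
from h import *
crowns('w5',(.4495,-.2111),(132,))
mv(.4185,-.176,.09,np.radians(42))
E
```

```text
z [0.1258 0.1318 0.1349]
132 [ 0.4191 -0.1755  0.1338] ((419.1020812988281, -175.66403198242188), (51.30999755859375, 23.949790954589844), 43.140689849853516) 809
d [-0.0005  0.0002  0.1549] w [-0.   0.   0.3] q6 0.19 tcp [ 0.4188 -0.1756  0.2449] [-3.141  0.     0.739]
```

>>> carry_out([
  {"dx":0,"dy":0,"dz":0.04,"wx":0,"wy":0,"wz":0,"gripper":0.65},
  {"dx":0,"dy":0,"dz":0.08,"wx":0,"wy":0,"wz":0,"gripper":0.65},
  {"dx":0,"dy":0,"dz":0.11,"wx":0,"wy":0,"wz":0,"gripper":0.65},
  {"dx":0,"dy":0,"dz":0.14,"wx":0,"wy":0,"wz":0,"gripper":0.65},
  {"dx":0,"dy":0,"dz":0.155,"wx":0,"wy":0,"wz":0,"gripper":0.65},
  {"dx":0,"dy":0,"dz":0.155,"wx":0,"wy":0,"wz":0,"gripper":0.65},
  {"dx":0,"dy":0,"dz":0.155,"wx":0,"wy":0,"wz":0,"gripper":0.3},
  {"dx":0,"dy":0,"dz":0.155,"wx":0,"wy":0,"wz":0,"gripper":0.3},
  {"dx":0,"dy":0,"dz":0.155,"wx":0,"wy":0,"wz":0,"gripper":0.3},
  {"dx":0,"dy":0,"dz":0.155,"wx":0,"wy":0,"wz":0,"gripper":0.2},
  {"dx":0,"dy":0,"dz":0.155,"wx":0,"wy":0,"wz":0,"gripper":0.2},
  {"dx":0,"dy":0,"dz":0.155,"wx":0,"wy":0,"wz":0,"gripper":0.2},
  {"dx":0,"dy":0,"dz":0.125,"wx":0,"wy":0,"wz":0,"gripper":0.2},
  {"dx":0,"dy":0,"dz":0.095,"wx":0,"wy":0,"wz":0,"gripper":0.2},
  {"dx":0,"dy":0,"dz":0.055,"wx":0,"wy":0,"wz":0,"gripper":0.2},
  {"dx":0,"dy":0,"dz":0.015,"wx":0,"wy":0,"wz":0,"gripper":0.2},
  {"dx":0,"dy":0,"dz":-0.025,"wx":0,"wy":0,"wz":0,"gripper":0.2},
  {"dx":0,"dy":0,"dz":-0.045,"wx":0,"wy":0,"wz":0,"gripper":0.2},
  {"dx":0,"dy":0,"dz":-0.045,"wx":0,"wy":0,"wz":0,"gripper":0.2},
], newtons=40)

```text
time: 9.5
position: [0.4193, -0.1771, 0.2934]
orientation: [3.135, -0.001, 0.736]
force: [-1.3, -0.2, -1.8]
width: 0.37
grip_force: 40.1
```

```bash
python3 - <<'E'
from h import *
mv(.6555,-.013,.29,np.radians(90.7))
E
```

```text
d [0.2852 0.0371 0.004 ] w [  0.4   0.1 -48.5] q6 0.19 tcp [ 0.4193 -0.1771  0.2934] [ 3.135e+00 -1.000e-03  7.360e-01]
```

>>> carry_out([
  {"dx":0.285,"dy":0.037,"dz":0,"wx":0,"wy":0,"wz":-48.5,"gripper":0.2},
  {"dx":0.285,"dy":0.037,"dz":0,"wx":0,"wy":0,"wz":-48.5,"gripper":0.2},
  {"dx":0.285,"dy":0.037,"dz":0,"wx":0,"wy":0,"wz":-48.5,"gripper":0.2},
  {"dx":0.285,"dy":0.037,"dz":0,"wx":0,"wy":0,"wz":-48.5,"gripper":0.2},
  {"dx":0.285,"dy":0.037,"dz":0,"wx":0,"wy":0,"wz":-48.5,"gripper":0.2},
  {"dx":0.285,"dy":0.037,"dz":0,"wx":0,"wy":0,"wz":-48.5,"gripper":0.2},
  {"dx":0.285,"dy":0.037,"dz":0,"wx":0,"wy":0,"wz":-48.5,"gripper":0.2},
  {"dx":0.285,"dy":0.037,"dz":0,"wx":0,"wy":0,"wz":-48.5,"gripper":0.2},
  {"dx":0.285,"dy":0.037,"dz":0,"wx":0,"wy":0,"wz":-48.5,"gripper":0.2},
  {"dx":0.285,"dy":0.037,"dz":0,"wx":0,"wy":0,"wz":-48.5,"gripper":0.2},
  {"dx":0.285,"dy":0.037,"dz":0,"wx":0,"wy":0,"wz":-48.5,"gripper":0.2},
], newtons=40)

```text
time: 10.6
position: [0.6534, -0.0131, 0.2908]
orientation: [3.141, 0.0, 1.581]
force: [-0.3, 0.6, -1.2]
width: 0.365
grip_force: 40.3
```

```bash
cat >> h.py <<'E'
def bar(y):
    im=get_image('wrist')
    P=pts(im).reshape(-1,3)
    B=P[(P[:,2]>.153)&(P[:,2]<.165)&(P[:,0]>.635)&(P[:,0]<.675)&(abs(P[:,1]-y-.06)<.1)]
    print('bar',len(B),np.median(B[:,0]),B[:,1].mean())
    mv(.6555,y,.122,np.radians(90.7))
E
python3 -c "
from h import *
bar(-.013)"
```

```text
bar 4816 0.6538346388003919 0.0424638779107856
d [-0.      0.0018  0.1689] w [ 0.   0.  -0.1] q6 -0.2 tcp [ 0.6536 -0.013   0.2909] [3.141 0.    1.581]
```

>>> carry_out([
  {"dx":0,"dy":0.001,"dz":0.04,"wx":0,"wy":0,"wz":0,"gripper":0.2},
  {"dx":0,"dy":0.001,"dz":0.08,"wx":0,"wy":0,"wz":0,"gripper":0.2},
  {"dx":0,"dy":0.001,"dz":0.12,"wx":0,"wy":0,"wz":0,"gripper":0.2},
  {"dx":0,"dy":0.001,"dz":0.15,"wx":0,"wy":0,"wz":0,"gripper":0.2},
  {"dx":0,"dy":0.001,"dz":0.168,"wx":0,"wy":0,"wz":0,"gripper":0.2},
  {"dx":0,"dy":0.001,"dz":0.168,"wx":0,"wy":0,"wz":0,"gripper":0.2},
  {"dx":0,"dy":0.001,"dz":0.169,"wx":0,"wy":0,"wz":0,"gripper":0.2},
  {"dx":0,"dy":0.001,"dz":0.169,"wx":0,"wy":0,"wz":0,"gripper":0.2},
  {"dx":0,"dy":0.001,"dz":0.169,"wx":0,"wy":0,"wz":0,"gripper":0.45},
  {"dx":0,"dy":0.001,"dz":0.169,"wx":0,"wy":0,"wz":0,"gripper":0.55},
  {"dx":0,"dy":0.001,"dz":0.169,"wx":0,"wy":0,"wz":0,"gripper":0.62},
  {"dx":0,"dy":0.001,"dz":0.169,"wx":0,"wy":0,"wz":0,"gripper":0.62},
  {"dx":0,"dy":0.001,"dz":0.169,"wx":0,"wy":0,"wz":0,"gripper":0.62},
  {"dx":0,"dy":0.001,"dz":0.14,"wx":0,"wy":0,"wz":0,"gripper":0.62},
  {"dx":0,"dy":0.001,"dz":0.1,"wx":0,"wy":0,"wz":0,"gripper":0.62},
  {"dx":0,"dy":0.001,"dz":0.07,"wx":0,"wy":0,"wz":0,"gripper":0.62},
  {"dx":0,"dy":0.001,"dz":0.045,"wx":0,"wy":0,"wz":0,"gripper":0.62},
  {"dx":0,"dy":0.001,"dz":0.045,"wx":0,"wy":0,"wz":0,"gripper":0.62},
], newtons=40)

```text
time: 12.45
position: [0.6572, -0.0124, 0.2502]
orientation: [3.133, 0.002, 1.583]
force: [0.4, -0.1, -0.1]
width: 0.623
grip_force: 0.0
```

```bash
cat >> h.py <<'E'
def hung():
    im=get_image('wrist');P=pts(im).reshape(-1,3)
    T=P[(P[:,2]>.1575)&(P[:,2]<.19)&(P[:,0]>.62)&(P[:,0]<.69)&(P[:,1]>-.13)&(P[:,1]<.16)]
    h,e=np.histogram(T[:,1],29,(-.13,.16));print('hung',h,T[:,2].max())
    return im
E
python3 - <<'E'
from h import *
hung()
mv(.4885,.211,.25,np.radians(84))
E
```

```text
hung [ 67  66  71  64 133 428 421  96 102  98 206 547 455 137 127 144 152 145
 159 175 177 183 207 214  49   0   0   0   0] 0.1642175805978425
d [ 0.2252 -0.1649 -0.0034] w [0.3 0.  6.7] q6 -0.2 tcp [ 0.6562 -0.0122  0.2476] [3.137e+00 1.000e-03 1.583e+00]
```

>>> carry_out([
  {"dx":0.225,"dy":-0.166,"dz":0,"wx":0,"wy":0,"wz":6.5,"gripper":0.65},
  {"dx":0.225,"dy":-0.166,"dz":0,"wx":0,"wy":0,"wz":6.5,"gripper":0.65},
  {"dx":0.225,"dy":-0.166,"dz":0,"wx":0,"wy":0,"wz":6.5,"gripper":0.65},
  {"dx":0.225,"dy":-0.166,"dz":0,"wx":0,"wy":0,"wz":6.5,"gripper":0.65},
  {"dx":0.225,"dy":-0.166,"dz":0,"wx":0,"wy":0,"wz":6.5,"gripper":0.65},
  {"dx":0.225,"dy":-0.166,"dz":0,"wx":0,"wy":0,"wz":6.5,"gripper":0.65},
  {"dx":0.225,"dy":-0.166,"dz":0,"wx":0,"wy":0,"wz":6.5,"gripper":0.65},
  {"dx":0.225,"dy":-0.166,"dz":0,"wx":0,"wy":0,"wz":6.5,"gripper":0.65},
  {"dx":0.225,"dy":-0.166,"dz":0,"wx":0,"wy":0,"wz":6.5,"gripper":0.65},
  {"dx":0.225,"dy":-0.166,"dz":0,"wx":0,"wy":0,"wz":6.5,"gripper":0.65},
])

```text
time: 13.5
position: [0.4872, 0.2098, 0.2447]
orientation: [-3.141, 0.001, 1.468]
force: [0.2, -0.0, -0.7]
width: 0.649
grip_force: 0.0
```

```bash
python3 - <<'E'
from h import *
crowns('w6',(.4384,.2172),(-6,172))
mv(.487,.2115,.09,np.radians(83.5))
E
```

```text
z [0.1278 0.1337 0.135 ]
-6 [0.4899 0.2114 0.1337] ((490.7408752441406, 220.08717346191406), (38.103782653808594, 23.902807235717773), 84.61093139648438) 795
172 [0.3942 0.223  0.1337] ((393.4305419921875, 221.18202209472656), (48.545204162597656, 22.73975372314453), 84.01104736328125) 836
d [ 0.0017 -0.0002  0.1548] w [-0.   0.   0.6] q6 0.3 tcp [0.4871 0.2098 0.2448] [-3.141  0.     1.468]
```

>>> carry_out([
  {"dx":0.0015,"dy":0.0015,"dz":0.04,"wx":0,"wy":0,"wz":0,"gripper":0.65},
  {"dx":0.0015,"dy":0.0015,"dz":0.08,"wx":0,"wy":0,"wz":0,"gripper":0.65},
  {"dx":0.0015,"dy":0.0015,"dz":0.11,"wx":0,"wy":0,"wz":0,"gripper":0.65},
  {"dx":0.0015,"dy":0.0015,"dz":0.14,"wx":0,"wy":0,"wz":0,"gripper":0.65},
  {"dx":0.0015,"dy":0.0015,"dz":0.155,"wx":0,"wy":0,"wz":0,"gripper":0.65},
  {"dx":0.0015,"dy":0.0015,"dz":0.155,"wx":0,"wy":0,"wz":0,"gripper":0.65},
  {"dx":0.0015,"dy":0.0015,"dz":0.155,"wx":0,"wy":0,"wz":0,"gripper":0.3},
  {"dx":0.0015,"dy":0.0015,"dz":0.155,"wx":0,"wy":0,"wz":0,"gripper":0.3},
  {"dx":0.0015,"dy":0.0015,"dz":0.155,"wx":0,"wy":0,"wz":0,"gripper":0.3},
  {"dx":0.0015,"dy":0.0015,"dz":0.155,"wx":0,"wy":0,"wz":0,"gripper":0.2},
  {"dx":0.0015,"dy":0.0015,"dz":0.155,"wx":0,"wy":0,"wz":0,"gripper":0.2},
  {"dx":0.0015,"dy":0.0015,"dz":0.155,"wx":0,"wy":0,"wz":0,"gripper":0.2},
  {"dx":0.0015,"dy":0.0015,"dz":0.125,"wx":0,"wy":0,"wz":0,"gripper":0.2},
  {"dx":0.0015,"dy":0.0015,"dz":0.095,"wx":0,"wy":0,"wz":0,"gripper":0.2},
  {"dx":0.0015,"dy":0.0015,"dz":0.055,"wx":0,"wy":0,"wz":0,"gripper":0.2},
  {"dx":0.0015,"dy":0.0015,"dz":0.015,"wx":0,"wy":0,"wz":0,"gripper":0.2},
  {"dx":0.0015,"dy":0.0015,"dz":-0.025,"wx":0,"wy":0,"wz":0,"gripper":0.2},
  {"dx":0.0015,"dy":0.0015,"dz":-0.045,"wx":0,"wy":0,"wz":0,"gripper":0.2},
  {"dx":0.0015,"dy":0.0015,"dz":-0.045,"wx":0,"wy":0,"wz":0,"gripper":0.2},
], newtons=40)

```text
time: 15.45
position: [0.4894, 0.2127, 0.2937]
orientation: [3.135, -0.002, 1.47]
force: [1.2, -0.1, -1.5]
width: 0.367
grip_force: 41.3
```

```bash
python3 - <<'E'
from h import *
mv(.654,.047,.29,np.radians(90.7))
E
```

```text
d [-0.1482  0.1804  0.0045] w [ 0.4 -0.1 -6.5] q6 0.3 tcp [0.4894 0.2127 0.2937] [ 3.135e+00 -2.000e-03  1.470e+00]
```

>>> carry_out([
  {"dx":-0.148,"dy":0.181,"dz":0,"wx":0,"wy":0,"wz":-6.5,"gripper":0.2},
  {"dx":-0.148,"dy":0.181,"dz":0,"wx":0,"wy":0,"wz":-6.5,"gripper":0.2},
  {"dx":-0.148,"dy":0.181,"dz":0,"wx":0,"wy":0,"wz":-6.5,"gripper":0.2},
  {"dx":-0.148,"dy":0.181,"dz":0,"wx":0,"wy":0,"wz":-6.5,"gripper":0.2},
  {"dx":-0.148,"dy":0.181,"dz":0,"wx":0,"wy":0,"wz":-6.5,"gripper":0.2},
  {"dx":-0.148,"dy":0.181,"dz":0,"wx":0,"wy":0,"wz":-6.5,"gripper":0.2},
  {"dx":-0.148,"dy":0.181,"dz":0,"wx":0,"wy":0,"wz":-6.5,"gripper":0.2},
  {"dx":-0.148,"dy":0.181,"dz":0,"wx":0,"wy":0,"wz":-6.5,"gripper":0.2},
  {"dx":-0.148,"dy":0.181,"dz":0,"wx":0,"wy":0,"wz":-6.5,"gripper":0.2},
], newtons=40)

```text
time: 16.35
position: [0.6523, 0.048, 0.2901]
orientation: [-3.141, -0.0, 1.584]
force: [0.8, -0.3, -1.3]
width: 0.371
grip_force: 41.3
```

```bash
python3 -c "
from h import *
bar(.047)"
```

```text
bar 4610 0.6529269795363273 0.0990655222431037
d [-0.001   0.0031  0.1685] w [-0.  -0.   0.1] q6 -0.11 tcp [0.6524 0.0479 0.2905] [-3.142 -0.     1.584]
```

>>> carry_out([
  {"dx":0,"dy":0.001,"dz":0.04,"wx":0,"wy":0,"wz":0,"gripper":0.2},
  {"dx":0,"dy":0.001,"dz":0.08,"wx":0,"wy":0,"wz":0,"gripper":0.2},
  {"dx":0,"dy":0.001,"dz":0.12,"wx":0,"wy":0,"wz":0,"gripper":0.2},
  {"dx":0,"dy":0.001,"dz":0.15,"wx":0,"wy":0,"wz":0,"gripper":0.2},
  {"dx":0,"dy":0.001,"dz":0.168,"wx":0,"wy":0,"wz":0,"gripper":0.2},
  {"dx":0,"dy":0.001,"dz":0.168,"wx":0,"wy":0,"wz":0,"gripper":0.2},
  {"dx":0,"dy":0.001,"dz":0.169,"wx":0,"wy":0,"wz":0,"gripper":0.2},
  {"dx":0,"dy":0.001,"dz":0.169,"wx":0,"wy":0,"wz":0,"gripper":0.2},
  {"dx":0,"dy":0.001,"dz":0.169,"wx":0,"wy":0,"wz":0,"gripper":0.45},
  {"dx":0,"dy":0.001,"dz":0.169,"wx":0,"wy":0,"wz":0,"gripper":0.55},
  {"dx":0,"dy":0.001,"dz":0.169,"wx":0,"wy":0,"wz":0,"gripper":0.62},
  {"dx":0,"dy":0.001,"dz":0.169,"wx":0,"wy":0,"wz":0,"gripper":0.62},
  {"dx":0,"dy":0.001,"dz":0.169,"wx":0,"wy":0,"wz":0,"gripper":0.62},
  {"dx":0,"dy":0.001,"dz":0.14,"wx":0,"wy":0,"wz":0,"gripper":0.62},
  {"dx":0,"dy":0.001,"dz":0.1,"wx":0,"wy":0,"wz":0,"gripper":0.62},
  {"dx":0,"dy":0.001,"dz":0.07,"wx":0,"wy":0,"wz":0,"gripper":0.62},
  {"dx":0,"dy":0.001,"dz":0.045,"wx":0,"wy":0,"wz":0,"gripper":0.62},
  {"dx":0,"dy":0.001,"dz":0.045,"wx":0,"wy":0,"wz":0,"gripper":0.62},
], newtons=40)

```text
time: 18.2
position: [0.6563, 0.0465, 0.2502]
orientation: [3.133, 0.001, 1.583]
force: [0.7, 0.2, 0.0]
width: 0.622
grip_force: 0.0
```

```bash
python3 - <<'E'
from h import *
hung()
mv(.394,.223,.25,np.radians(82.5))
E
```

```text
hung [  0   0  33  50 103 355 367  58  70  67 150 440 411  81 102 102 246 537
 422 127 125 143 143 146 162 171 172 199 208] 0.16439866244808046
d [ 0.1795 -0.2591 -0.0037] w [0.3 0.  8.2] q6 -0.11 tcp [0.6552 0.0466 0.2476] [3.137 0.    1.583]
```

>>> carry_out([
  {"dx":0.179,"dy":-0.259,"dz":0,"wx":0,"wy":0,"wz":8,"gripper":0.65},
  {"dx":0.179,"dy":-0.259,"dz":0,"wx":0,"wy":0,"wz":8,"gripper":0.65},
  {"dx":0.179,"dy":-0.259,"dz":0,"wx":0,"wy":0,"wz":8,"gripper":0.65},
  {"dx":0.179,"dy":-0.259,"dz":0,"wx":0,"wy":0,"wz":8,"gripper":0.65},
  {"dx":0.179,"dy":-0.259,"dz":0,"wx":0,"wy":0,"wz":8,"gripper":0.65},
  {"dx":0.179,"dy":-0.259,"dz":0,"wx":0,"wy":0,"wz":8,"gripper":0.65},
  {"dx":0.179,"dy":-0.259,"dz":0,"wx":0,"wy":0,"wz":8,"gripper":0.65},
  {"dx":0.179,"dy":-0.259,"dz":0,"wx":0,"wy":0,"wz":8,"gripper":0.65},
  {"dx":0.179,"dy":-0.259,"dz":0,"wx":0,"wy":0,"wz":8,"gripper":0.65},
  {"dx":0.179,"dy":-0.259,"dz":0,"wx":0,"wy":0,"wz":8,"gripper":0.65},
])

```text
time: 19.25
position: [0.3942, 0.2219, 0.2448]
orientation: [-3.141, 0.001, 1.442]
force: [0.3, -1.0, -0.1]
width: 0.648
grip_force: 0.0
```

```bash
python3 - <<'E'
from h import *
crowns('w7',(.4384,.2172),(172,))
mv(.394,.223,.09,np.radians(82.5))
E
```

```text
z [0.1259 0.1318 0.1348]
172 [0.3934 0.2232 0.1337] ((393.8526916503906, 228.0457763671875), (42.29513168334961, 24.533498764038086), 87.31489562988281) 811
d [ 0.0012 -0.0003  0.1549] w [-0.   0.   0.1] q6 0.39 tcp [0.3942 0.2218 0.2449] [-3.141  0.     1.442]
```

>>> carry_out([
  {"dx":0.001,"dy":0,"dz":0.04,"wx":0,"wy":0,"wz":0,"gripper":0.65},
  {"dx":0.001,"dy":0,"dz":0.08,"wx":0,"wy":0,"wz":0,"gripper":0.65},
  {"dx":0.001,"dy":0,"dz":0.11,"wx":0,"wy":0,"wz":0,"gripper":0.65},
  {"dx":0.001,"dy":0,"dz":0.14,"wx":0,"wy":0,"wz":0,"gripper":0.65},
  {"dx":0.001,"dy":0,"dz":0.155,"wx":0,"wy":0,"wz":0,"gripper":0.65},
  {"dx":0.001,"dy":0,"dz":0.155,"wx":0,"wy":0,"wz":0,"gripper":0.65},
  {"dx":0.001,"dy":0,"dz":0.155,"wx":0,"wy":0,"wz":0,"gripper":0.3},
  {"dx":0.001,"dy":0,"dz":0.155,"wx":0,"wy":0,"wz":0,"gripper":0.3},
  {"dx":0.001,"dy":0,"dz":0.155,"wx":0,"wy":0,"wz":0,"gripper":0.3},
  {"dx":0.001,"dy":0,"dz":0.155,"wx":0,"wy":0,"wz":0,"gripper":0.2},
  {"dx":0.001,"dy":0,"dz":0.155,"wx":0,"wy":0,"wz":0,"gripper":0.2},
  {"dx":0.001,"dy":0,"dz":0.155,"wx":0,"wy":0,"wz":0,"gripper":0.2},
  {"dx":0.001,"dy":0,"dz":0.125,"wx":0,"wy":0,"wz":0,"gripper":0.2},
  {"dx":0.001,"dy":0,"dz":0.095,"wx":0,"wy":0,"wz":0,"gripper":0.2},
  {"dx":0.001,"dy":0,"dz":0.055,"wx":0,"wy":0,"wz":0,"gripper":0.2},
  {"dx":0.001,"dy":0,"dz":0.015,"wx":0,"wy":0,"wz":0,"gripper":0.2},
  {"dx":0.001,"dy":0,"dz":-0.025,"wx":0,"wy":0,"wz":0,"gripper":0.2},
  {"dx":0.001,"dy":0,"dz":-0.045,"wx":0,"wy":0,"wz":0,"gripper":0.2},
  {"dx":0.001,"dy":0,"dz":-0.045,"wx":0,"wy":0,"wz":0,"gripper":0.2},
], newtons=40)

```text
time: 21.2
position: [0.3945, 0.2241, 0.2933]
orientation: [3.136, -0.003, 1.443]
force: [0.1, 0.0, -0.5]
width: 0.371
grip_force: 40.1
```

```bash
python3 - <<'E'
from h import *
mv(.653,.107,.29,np.radians(90.7))
E
```

```text
d [-0.0833  0.2712  0.0047] w [ 0.3 -0.1 -8. ] q6 0.4 tcp [0.3945 0.2241 0.2933] [ 3.136e+00 -3.000e-03  1.443e+00]
```

>>> carry_out([
  {"dx":-0.083,"dy":0.271,"dz":0,"wx":0,"wy":0,"wz":-8,"gripper":0.2},
  {"dx":-0.083,"dy":0.271,"dz":0,"wx":0,"wy":0,"wz":-8,"gripper":0.2},
  {"dx":-0.083,"dy":0.271,"dz":0,"wx":0,"wy":0,"wz":-8,"gripper":0.2},
  {"dx":-0.083,"dy":0.271,"dz":0,"wx":0,"wy":0,"wz":-8,"gripper":0.2},
  {"dx":-0.083,"dy":0.271,"dz":0,"wx":0,"wy":0,"wz":-8,"gripper":0.2},
  {"dx":-0.083,"dy":0.271,"dz":0,"wx":0,"wy":0,"wz":-8,"gripper":0.2},
  {"dx":-0.083,"dy":0.271,"dz":0,"wx":0,"wy":0,"wz":-8,"gripper":0.2},
  {"dx":-0.083,"dy":0.271,"dz":0,"wx":0,"wy":0,"wz":-8,"gripper":0.2},
  {"dx":-0.083,"dy":0.271,"dz":0,"wx":0,"wy":0,"wz":-8,"gripper":0.2},
  {"dx":-0.083,"dy":0.271,"dz":0,"wx":0,"wy":0,"wz":-8,"gripper":0.2},
], newtons=40)

```text
time: 22.2
position: [0.6502, 0.1077, 0.2904]
orientation: [-3.141, -0.0, 1.584]
force: [0.2, -0.1, -1.3]
width: 0.365
grip_force: 40.5
```

```bash
python3 -c "
from h import *
bar(.107)"
```

```text
bar 2678 0.652516652655621 0.1248465319054349
d [-0.0008  0.005   0.1688] w [ 0.  -0.   0.1] q6 -0.02 tcp [0.6504 0.1077 0.2908] [ 3.141 -0.     1.584]
```

>>> carry_out([
  {"dx":0,"dy":0.002,"dz":0.04,"wx":0,"wy":0,"wz":0,"gripper":0.2},
  {"dx":0,"dy":0.002,"dz":0.08,"wx":0,"wy":0,"wz":0,"gripper":0.2},
  {"dx":0,"dy":0.002,"dz":0.12,"wx":0,"wy":0,"wz":0,"gripper":0.2},
  {"dx":0,"dy":0.002,"dz":0.15,"wx":0,"wy":0,"wz":0,"gripper":0.2},
  {"dx":0,"dy":0.002,"dz":0.168,"wx":0,"wy":0,"wz":0,"gripper":0.2},
  {"dx":0,"dy":0.002,"dz":0.168,"wx":0,"wy":0,"wz":0,"gripper":0.2},
  {"dx":0,"dy":0.002,"dz":0.169,"wx":0,"wy":0,"wz":0,"gripper":0.2},
  {"dx":0,"dy":0.002,"dz":0.169,"wx":0,"wy":0,"wz":0,"gripper":0.2},
  {"dx":0,"dy":0.002,"dz":0.169,"wx":0,"wy":0,"wz":0,"gripper":0.45},
  {"dx":0,"dy":0.002,"dz":0.169,"wx":0,"wy":0,"wz":0,"gripper":0.55},
  {"dx":0,"dy":0.002,"dz":0.169,"wx":0,"wy":0,"wz":0,"gripper":0.62},
  {"dx":0,"dy":0.002,"dz":0.169,"wx":0,"wy":0,"wz":0,"gripper":0.62},
  {"dx":0,"dy":0.002,"dz":0.169,"wx":0,"wy":0,"wz":0,"gripper":0.62},
  {"dx":0,"dy":0.002,"dz":0.14,"wx":0,"wy":0,"wz":0,"gripper":0.62},
  {"dx":0,"dy":0.002,"dz":0.1,"wx":0,"wy":0,"wz":0,"gripper":0.62},
  {"dx":0,"dy":0.002,"dz":0.07,"wx":0,"wy":0,"wz":0,"gripper":0.62},
  {"dx":0,"dy":0.002,"dz":0.045,"wx":0,"wy":0,"wz":0,"gripper":0.62},
  {"dx":0,"dy":0.002,"dz":0.045,"wx":0,"wy":0,"wz":0,"gripper":0.62},
], newtons=40)

```text
time: 24.05
position: [0.6555, 0.1067, 0.2503]
orientation: [3.133, 0.0, 1.583]
force: [-0.3, -0.8, -0.3]
width: 0.628
grip_force: 0.0
```

```bash
cat >> h.py <<'E'
def lids(ims,cs):
    P=np.vstack([pts(i).reshape(-1,3) for i in ims])
    for cx,cy in cs:
        Q=P[(np.hypot(P[:,0]-cx,P[:,1]-cy)<.11)]
        G=Q[(Q[:,2]>.050)&(Q[:,2]<.065)]
        if len(G)<20: print('none',cx,cy,len(G));continue
        (c,wh,a)=cv2.minAreaRect(G[:,:2].astype(np.float32)*1000)
        if wh[0]<wh[1]: a+=90
        print('grip c',np.round(c,1),'size',np.round(wh,1),'long axis deg',round(a,1),len(G))
E
python3 - <<'E'
from h import *
hung()
s=get_image('scene');d=get_image('side');np.savez('s8',**s);np.savez('d8',**d)
for I in ([s],[d],[s,d]): lids(I,[(.59,.32),(.475,0)])
f=np.hstack([s['frame'][150:350,100:320],d['frame'][120:320,180:400]]);cv2.imwrite('pics/c8.png',cv2.resize(f,None,fx=1.8,fy=1.8))
E
```

```text
hung [  0   0   0   0   0   0   0   0  28  50 113 354 354  70  66  74 175 437
 365  85  92 106 235 546 426 124 118 133 148] 0.16386627306082704
grip c [608.8 324.4] size [60.8 22.7] long axis deg 21.7 216
grip c [483.2   4.5] size [21.7 61.4] long axis deg 126.5 174
grip c [608.4 319.7] size [61.  25.9] long axis deg 22.0 52
grip c [482.5  -0.7] size [25.5 61.1] long axis deg 127.1 100
grip c [608.9 321.2] size [63.  28.6] long axis deg 21.7 268
grip c [482.    1.4] size [27.2 64.9] long axis deg 127.1 274
```

View pics/c8.png

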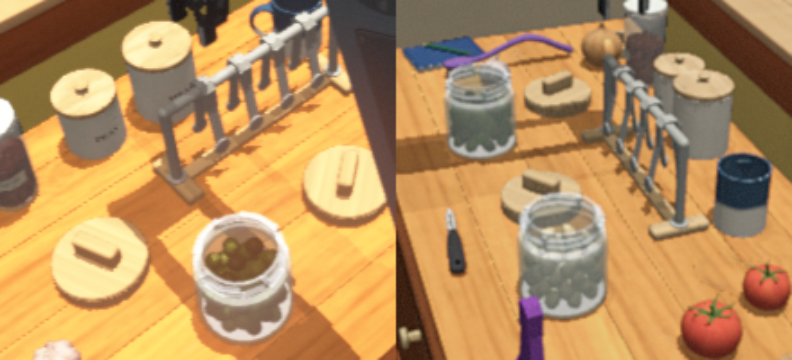

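All four tongs hang astride the bar (row at (180–330, 20–110) in the left half), and both jars are open and upright. Now lid A at (0.609, 0.321), with its long axis at about 22°.

```bash
python3 - <<'E'
from h import *
mv(.6085,.321,.2,np.radians(21.7))
E
```

```text
d [ 0.2148 -0.0418  0.0443] w [-0.1  0.1 69. ] q6 -0.02 tcp [0.6529 0.1067 0.2442] [-3.14  -0.     1.583]
```

>>> carry_out([
  {"dx":0.215,"dy":-0.042,"dz":0,"wx":0,"wy":0,"wz":69,"gripper":0.6},
  {"dx":0.215,"dy":-0.042,"dz":0,"wx":0,"wy":0,"wz":69,"gripper":0.6},
  {"dx":0.215,"dy":-0.042,"dz":0,"wx":0,"wy":0,"wz":69,"gripper":0.6},
  {"dx":0.215,"dy":-0.042,"dz":0,"wx":0,"wy":0,"wz":69,"gripper":0.6},
  {"dx":0.215,"dy":-0.042,"dz":0,"wx":0,"wy":0,"wz":69,"gripper":0.6},
  {"dx":0.215,"dy":-0.042,"dz":0,"wx":0,"wy":0,"wz":69,"gripper":0.6},
  {"dx":0.215,"dy":-0.042,"dz":0,"wx":0,"wy":0,"wz":69,"gripper":0.6},
  {"dx":0.215,"dy":-0.042,"dz":0,"wx":0,"wy":0,"wz":69,"gripper":0.6},
  {"dx":0.215,"dy":-0.042,"dz":0.02,"wx":0,"wy":0,"wz":69,"gripper":0.6},
  {"dx":0.215,"dy":-0.042,"dz":0.045,"wx":0,"wy":0,"wz":69,"gripper":0.6},
  {"dx":0.215,"dy":-0.042,"dz":0.045,"wx":0,"wy":0,"wz":69,"gripper":0.6},
])

```text
time: 25.3
position: [0.6058, 0.3202, 0.1941]
orientation: [-3.141, 0.011, 0.379]
force: [-0.9, -0.4, -0.6]
width: 0.602
grip_force: 0.0
```

```bash
python3 - <<'E'
from h import *
w=get_image('wrist');save(w,'w9')
lids([w],[(.6085,.321)])
mv(.6085,.321,.025,np.radians(21.7))
E
```

```text
grip c [609.8 322.9] size [61.9 21.9] long axis deg 23.6 2000
d [0.003  0.0002 0.1715] w [-0.   0.4 -0. ] q6 1.52 tcp [0.6069 0.3205 0.1965] [-3.141  0.008  0.379]
```

View pics/w9.png

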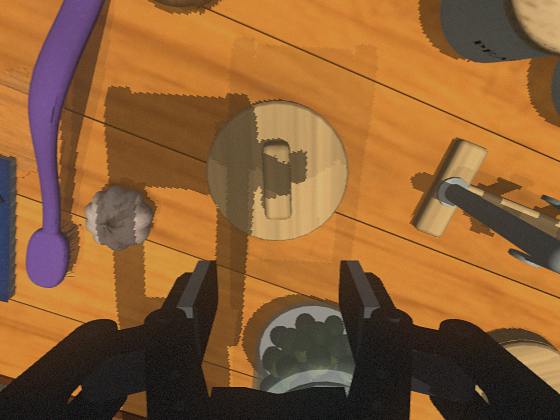

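The wrist view shows lid A's grip bar at (277,180), in line with the tool and midway between the fingers.

>>> carry_out([
  {"dx":0.003,"dy":0,"dz":0.05,"wx":0,"wy":0.3,"wz":-1,"gripper":0.6},
  {"dx":0.003,"dy":0,"dz":0.09,"wx":0,"wy":0.3,"wz":-1,"gripper":0.6},
  {"dx":0.003,"dy":0,"dz":0.13,"wx":0,"wy":0.3,"wz":-1,"gripper":0.6},
  {"dx":0.003,"dy":0,"dz":0.16,"wx":0,"wy":0.3,"wz":-1,"gripper":0.6},
  {"dx":0.003,"dy":0,"dz":0.171,"wx":0,"wy":0.3,"wz":-1,"gripper":0.6},
  {"dx":0.003,"dy":0,"dz":0.171,"wx":0,"wy":0.3,"wz":-1,"gripper":0.6},
  {"dx":0.003,"dy":0,"dz":0.171,"wx":0,"wy":0.3,"wz":-1,"gripper":0.2},
  {"dx":0.003,"dy":0,"dz":0.171,"wx":0,"wy":0.3,"wz":-1,"gripper":0.2},
  {"dx":0.003,"dy":0,"dz":0.171,"wx":0,"wy":0.3,"wz":-1,"gripper":0.2},
  {"dx":0.003,"dy":0,"dz":0.171,"wx":0,"wy":0.3,"wz":-1,"gripper":0.1},
  {"dx":0.003,"dy":0,"dz":0.171,"wx":0,"wy":0.3,"wz":-1,"gripper":0.1},
  {"dx":0.003,"dy":0,"dz":0.171,"wx":0,"wy":0.3,"wz":-1,"gripper":0.1},
  {"dx":0.003,"dy":0,"dz":0.171,"wx":0,"wy":0.3,"wz":-1,"gripper":0.1},
], newtons=50)

```text
time: 26.65
position: [0.6134, 0.3231, 0.0322]
orientation: [3.141, -0.01, 0.396]
force: [0.2, 1.4, 7.1]
width: 0.246
grip_force: 50.5
```

>>> carry_out([
  {"dx":0,"dy":0,"dz":-0.03,"wx":0,"wy":0,"wz":0,"gripper":0.1},
  {"dx":0,"dy":0,"dz":-0.06,"wx":0,"wy":0,"wz":0,"gripper":0.1},
  {"dx":0,"dy":0,"dz":-0.1,"wx":0,"wy":0,"wz":0,"gripper":0.1},
  {"dx":0,"dy":0,"dz":-0.14,"wx":0,"wy":0,"wz":0,"gripper":0.1},
  {"dx":0,"dy":0,"dz":-0.18,"wx":0,"wy":0,"wz":0,"gripper":0.1},
  {"dx":0,"dy":0,"dz":-0.18,"wx":0,"wy":0,"wz":0,"gripper":0.1},
])

```text
time: 27.25
position: [0.6138, 0.3231, 0.2179]
orientation: [3.14, -0.019, 0.396]
force: [1.3, 0.2, -1.9]
width: 0.247
grip_force: 49.5
```

```bash
cat >> h.py <<'E'
def ring(ims,c0,zlo=.117,zhi=.136):
    for P in [pts(i).reshape(-1,3) for i in ims]:
        c=np.array(c0)
        for _ in range(4):
            r=np.hypot(P[:,0]-c[0],P[:,1]-c[1]);A=P[(abs(r-.0463)<.007)&(P[:,2]>zlo)&(P[:,2]<zhi)]
            M=np.c_[2*A[:,:2],np.ones(len(A))];s=np.linalg.lstsq(M,(A[:,:2]**2).sum(1),rcond=None)[0];c=s[:2]
        print('ring',c.round(4),np.sqrt(s[2]+c@c).round(4),len(A))
E
python3 - <<'E'
from h import *
S=dict(np.load('s8.npz'));D=dict(np.load('d8.npz'))
ring([S,D],(.4384,.2172));ring([S,D],(.4495,-.2111))
s=get_image('scene');ring([s],(.4384,.2172))
mv(.4384,.2172,.2,None)
E
```

```text
ring [0.4392 0.2192] 0.0473 708
ring [0.4404 0.213 ] 0.047 309
ring [0. 0.] 0.0 0
ring [ 0.4496 -0.2143] 0.047 550
ring [0.4393 0.2193] 0.0473 702
d [-0.2014  0.0301  0.0114] w [0. 0. 0.] q6 1.5 tcp [0.6125 0.3226 0.2141] [ 3.141 -0.014  0.396]
```

```bash
python3 - <<'E'
from h import *
get_image('scene')
mv(.4434,.2176,.21,.396)
E
```

```text
d [-0.195   0.0317 -0.0006] w [ 0.  -0.5  0. ] q6 1.5 tcp [0.6111 0.3221 0.211 ] [ 3.141 -0.008  0.396]
```

>>> carry_out([
  {"dx":-0.195,"dy":0.032,"dz":0,"wx":0,"wy":-0.3,"wz":0,"gripper":0.1},
  {"dx":-0.195,"dy":0.032,"dz":0,"wx":0,"wy":-0.3,"wz":0,"gripper":0.1},
  {"dx":-0.195,"dy":0.032,"dz":0,"wx":0,"wy":-0.3,"wz":0,"gripper":0.1},
  {"dx":-0.195,"dy":0.032,"dz":0,"wx":0,"wy":-0.3,"wz":0,"gripper":0.1},
  {"dx":-0.195,"dy":0.032,"dz":0,"wx":0,"wy":-0.3,"wz":0,"gripper":0.1},
  {"dx":-0.195,"dy":0.032,"dz":0,"wx":0,"wy":-0.3,"wz":0,"gripper":0.1},
  {"dx":-0.195,"dy":0.032,"dz":0,"wx":0,"wy":-0.3,"wz":0,"gripper":0.1},
  {"dx":-0.195,"dy":0.032,"dz":0,"wx":0,"wy":-0.3,"wz":0,"gripper":0.1},
  {"dx":-0.195,"dy":0.032,"dz":0,"wx":0,"wy":-0.3,"wz":0,"gripper":0.1},
  {"dx":-0.195,"dy":0.032,"dz":0,"wx":0,"wy":-0.3,"wz":0,"gripper":0.1},
  {"dx":-0.195,"dy":0.032,"dz":0,"wx":0,"wy":-0.3,"wz":0,"gripper":0.1},
])

```text
time: 28.45
position: [0.4434, 0.2174, 0.2081]
orientation: [-3.142, 0.0, 0.396]
force: [-0.2, -0.1, -1.9]
width: 0.246
grip_force: 49.4
```

```bash
cat >> h.py <<'E'
def held(zl,zh,c0,names=('scene','side')):
    for n in names:
        i=get_image(n);P=pts(i).reshape(-1,3);C=i['frame'].reshape(-1,3).astype(int)
        A=P[(P[:,2]>zl)&(P[:,2]<zh)&(np.hypot(P[:,0]-c0[0],P[:,1]-c0[1])<.08)&(C[:,2]-C[:,0]>25)]
        if len(A)<30: print(n,'few',len(A));continue
        h,e=np.histogram(A[:,2],20);h2=h.argmax()
        c,r=cv2.minEnclosingCircle(A[:,:2].astype(np.float32)*1000)
        x=A[:,:2]*1000
        print(n,'lid c',np.round(c,1),'r',round(r,1),'n',len(A),'x',np.percentile(x[:,0],[1,99]).round(1),'y',np.percentile(x[:,1],[1,99]).round(1),'zpk',e[h2:h2+2].round(4),'zmax',A[:,2].max().round(4))
    return i
E
python3 - <<'E'
from h import *
held(.15,.24,(.4397,.216))
mv(.4434,.2176,.2,.396)
s=get_image('scene');d=get_image('side');f=np.hstack([s['frame'][180:380,120:340],d['frame'][80:280,130:350]]);cv2.imwrite('pics/c10.png',cv2.resize(f,None,fx=1.8,fy=1.8))
E
```

```text
scene lid c [439.  217.7] r 62.5 n 2447 x [378.4 479.4] y [160.4 278.1] zpk [0.1984 0.2016] zmax 0.2396
side lid c [440.3 210.8] r 65.0 n 837 x [379.  496.2] y [150.2 255.4] zpk [0.1977 0.2006] zmax 0.2324
d [ 0.0002 -0.0002  0.0082] w [0. 0. 0.] q6 1.4 tcp [0.4433 0.2173 0.2082] [3.142 0.    0.396]
```

View pics/c10.png

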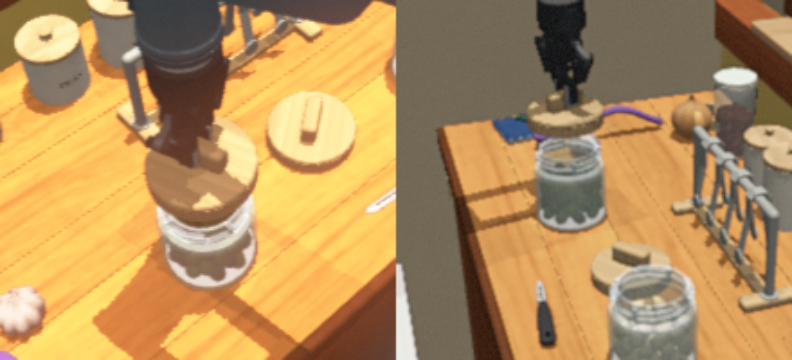

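The lid is held level above jar_1 at (200,165) in the left half and (565,110) in the right half. The differential measurement says to move 1.7 mm in +y, then lower.

>>> carry_out([
  {"dx":0.0007,"dy":-0.0016,"dz":0.015,"wx":0,"wy":0,"wz":0,"gripper":0.1},
  {"dx":0.0007,"dy":-0.0016,"dz":0.03,"wx":0,"wy":0,"wz":0,"gripper":0.1},
  {"dx":0.0007,"dy":-0.0016,"dz":0.04,"wx":0,"wy":0,"wz":0,"gripper":0.1},
  {"dx":0.0007,"dy":-0.0016,"dz":0.046,"wx":0,"wy":0,"wz":0,"gripper":0.1},
  {"dx":0.0007,"dy":-0.0016,"dz":0.048,"wx":0,"wy":0,"wz":0,"gripper":0.1},
  {"dx":0.0007,"dy":-0.0016,"dz":0.05,"wx":0,"wy":0,"wz":0,"gripper":0.1},
  {"dx":0.0007,"dy":-0.0016,"dz":0.05,"wx":0,"wy":0,"wz":0,"gripper":0.1},
])

```text
time: 29.35
position: [0.4434, 0.219, 0.1585]
orientation: [3.141, -0.0, 0.396]
force: [-0.2, 0.1, -2.4]
width: 0.25
grip_force: 49.5
```

>>> carry_out([
  {"dx":0,"dy":0,"dz":0.001,"wx":0,"wy":0,"wz":0,"gripper":0.1},
  {"dx":0,"dy":0,"dz":0.002,"wx":0,"wy":0,"wz":0,"gripper":0.1},
  {"dx":0,"dy":0,"dz":0.003,"wx":0,"wy":0,"wz":0,"gripper":0.1},
  {"dx":0,"dy":0,"dz":0.004,"wx":0,"wy":0,"wz":0,"gripper":0.1},
  {"dx":0,"dy":0,"dz":0.004,"wx":0,"wy":0,"wz":0,"gripper":0.1},
])

```text
time: 29.85
position: [0.4434, 0.219, 0.1554]
orientation: [3.141, -0.001, 0.396]
force: [-3.0, -1.2, 6.7]
width: 0.244
grip_force: 50.6
```

>>> carry_out([
  {"dx":0,"dy":0,"dz":-0.001,"wx":0,"wy":0,"wz":0,"gripper":0.32},
  {"dx":0,"dy":0,"dz":-0.001,"wx":0,"wy":0,"wz":0,"gripper":0.32},
  {"dx":0,"dy":0,"dz":-0.001,"wx":0,"wy":0,"wz":0,"gripper":0.32},
  {"dx":-0.002,"dy":0,"dz":-0.001,"wx":0,"wy":0,"wz":0,"gripper":0.32},
  {"dx":-0.004,"dy":0,"dz":-0.001,"wx":0,"wy":0,"wz":0,"gripper":0.32},
  {"dx":-0.004,"dy":0,"dz":-0.001,"wx":0,"wy":0,"wz":0,"gripper":0.32},
])

```text
time: 30.45
position: [0.4391, 0.2173, 0.1551]
orientation: [-3.142, 0.001, 0.396]
force: [-0.6, -0.6, -0.9]
width: 0.318
grip_force: 0.0
```

```bash
python3 - <<'E'
from h import *
held(.115,.19,(.4397,.217))
mv()
E
```

```text
scene lid c [439.2 219.5] r 62.8 n 2182 x [378.3 492.7] y [161.8 279.7] zpk [0.1457 0.1491] zmax 0.1895
side lid c [436.8 210.7] r 63.2 n 830 x [378.4 494.8] y [152.4 256.2] zpk [0.1446 0.1478] zmax 0.1869
d [0. 0. 0.] w [0. 0. 0.] q6 1.41 tcp [0.4394 0.2174 0.1553] [3.142 0.    0.396]
```

>>> carry_out([
  {"dx":0,"dy":0,"dz":0,"wx":0,"wy":0,"wz":-5,"gripper":0.32},
  {"dx":0,"dy":0,"dz":0,"wx":0,"wy":0,"wz":-10,"gripper":0.32},
  {"dx":0,"dy":0,"dz":0,"wx":0,"wy":0,"wz":-15,"gripper":0.32},
  {"dx":0,"dy":0,"dz":0,"wx":0,"wy":0,"wz":-20,"gripper":0.32},
  {"dx":0,"dy":0,"dz":0,"wx":0,"wy":0,"wz":-25,"gripper":0.32},
  {"dx":0,"dy":0,"dz":0,"wx":0,"wy":0,"wz":-30,"gripper":0.32},
  {"dx":0,"dy":0,"dz":0,"wx":0,"wy":0,"wz":-35,"gripper":0.32},
  {"dx":0,"dy":0,"dz":0,"wx":0,"wy":0,"wz":-40,"gripper":0.32},
  {"dx":0,"dy":0,"dz":0,"wx":0,"wy":0,"wz":-40,"gripper":0.32},
])

```text
time: 31.45
position: [0.4397, 0.2173, 0.1553]
orientation: [3.141, 0.0, 1.095]
force: [-0.2, 0.4, 0.2]
width: 0.323
grip_force: 0.3
```

```bash
cat >> h.py <<'E'
def hz(c0,zl=.125,zh=.16):
    o=[]
    for n in ('scene','side'):
        i=get_image(n);P=pts(i).reshape(-1,3)
        r=np.hypot(P[:,0]-c0[0],P[:,1]-c0[1]);A=P[(P[:,2]>zl)&(P[:,2]<zh)&(r>.036)&(r<.056)]
        if len(A)<30:o.append((n,len(A)));continue
        k,e=np.histogram(A[:,2],np.arange(zl,zh,.002));b=e[k.argmax()]
        B=A[abs(A[:,2]-b-.001)<.004];M=np.c_[B[:,:2]-c0,np.ones(len(B))]
        s=np.linalg.lstsq(M,B[:,2],rcond=None)[0];o.append((n,len(B),'top z',round(s[2],4),'tilt',s[:2].round(3)))
    print(o,'torque',np.round(readout.get_state()['wrist_torque'],2))
E
python3 - <<'E'
from h import *
hz((.439,.2175))
E
```

```text
[('scene', 1006, 'top z', np.float64(0.1397), 'tilt', array([0.002, 0.003])), ('side', 239, 'top z', np.float64(0.1388), 'tilt', array([-0.001, -0.   ]))] torque [-0.04  0.   -0.05]
```

The lid has dropped through the gaps (disc top at 139 mm, so its origin is about 114.5 mm up). I'll screw it clockwise.

>>> carry_out([
  {"dx":0,"dy":0,"dz":0.005,"wx":0,"wy":0,"wz":6,"gripper":0.32},
  {"dx":0,"dy":0,"dz":0.005,"wx":0,"wy":0,"wz":12,"gripper":0.32},
  {"dx":0,"dy":0,"dz":0.005,"wx":0,"wy":0,"wz":18,"gripper":0.32},
  {"dx":0,"dy":0,"dz":0.005,"wx":0,"wy":0,"wz":24,"gripper":0.32},
  {"dx":0,"dy":0,"dz":0.005,"wx":0,"wy":0,"wz":30,"gripper":0.32},
  {"dx":0,"dy":0,"dz":0.005,"wx":0,"wy":0,"wz":36,"gripper":0.32},
  {"dx":0,"dy":0,"dz":0.005,"wx":0,"wy":0,"wz":42,"gripper":0.32},
  {"dx":0,"dy":0,"dz":0.005,"wx":0,"wy":0,"wz":48,"gripper":0.32},
  {"dx":0,"dy":0,"dz":0.005,"wx":0,"wy":0,"wz":54,"gripper":0.32},
  {"dx":0,"dy":0,"dz":0.005,"wx":0,"wy":0,"wz":60,"gripper":0.32},
  {"dx":0,"dy":0,"dz":0.005,"wx":0,"wy":0,"wz":60,"gripper":0.32},
])

```text
time: 32.65
position: [0.4394, 0.2174, 0.1502]
orientation: [3.141, 0.0, 0.044]
force: [0.3, -0.8, 0.6]
width: 0.32
grip_force: 0.3
```

```bash
python3 - <<'E'
from h import *
hz((.439,.2175))
mv()
E
```

```text
[('scene', 870, 'top z', np.float64(0.1378), 'tilt', array([-0.002,  0.001])), ('side', 221, 'top z', np.float64(0.1368), 'tilt', array([0.001, 0.004]))] torque [-0.1  -0.   -0.04]
d [0. 0. 0.] w [0. 0. 0.] q6 1.75 tcp [0.4394 0.2174 0.1502] [3.141 0.    0.049]
```

>>> carry_out([
  {"dx":0,"dy":0,"dz":0,"wx":0,"wy":0,"wz":3,"gripper":0.32},
  {"dx":0,"dy":0,"dz":0,"wx":0,"wy":0,"wz":6,"gripper":0.32},
  {"dx":0,"dy":0,"dz":0,"wx":0,"wy":0,"wz":9,"gripper":0.32},
  {"dx":0,"dy":0,"dz":0,"wx":0,"wy":0,"wz":12,"gripper":0.32},
  {"dx":0,"dy":0,"dz":0,"wx":0,"wy":0,"wz":14,"gripper":0.32},
  {"dx":0,"dy":0,"dz":0,"wx":0,"wy":0,"wz":16,"gripper":0.32},
])

```text
time: 33.35
position: [0.4393, 0.2175, 0.1502]
orientation: [3.142, 0.0, -0.232]
force: [-0.2, 0.3, -1.1]
width: 0.323
grip_force: 1.2
```

```bash
python3 - <<'E'
from h import *
hz((.439,.2175))
mv()
E
```

```text
[('scene', 873, 'top z', np.float64(0.1371), 'tilt', array([0.   , 0.003])), ('side', 218, 'top z', np.float64(0.1364), 'tilt', array([-0.001,  0.001]))] torque [0.02 0.   0.05]
d [0. 0. 0.] w [0. 0. 0.] q6 2.03 tcp [0.4394 0.2175 0.1502] [-3.142  0.    -0.231]
```

>>> carry_out([
  {"dx":0,"dy":0,"dz":0,"wx":0,"wy":0,"wz":3,"gripper":0.32},
  {"dx":0,"dy":0,"dz":0,"wx":0,"wy":0,"wz":6,"gripper":0.32},
  {"dx":0,"dy":0,"dz":0,"wx":0,"wy":0,"wz":9,"gripper":0.32},
  {"dx":0,"dy":0,"dz":0,"wx":0,"wy":0,"wz":12,"gripper":0.32},
  {"dx":0,"dy":0,"dz":0,"wx":0,"wy":0,"wz":12,"gripper":0.32},
])

```text
time: 33.95
position: [0.44, 0.2174, 0.1504]
orientation: [-3.141, -0.001, -0.44]
force: [1.0, -0.9, -1.3]
width: 0.32
grip_force: 7.9
```

```bash
python3 - <<'E'
from h import *
hz((.439,.2175))
mv()
E
```

```text
[('scene', 880, 'top z', np.float64(0.1373), 'tilt', array([0.006, 0.   ])), ('side', 219, 'top z', np.float64(0.1364), 'tilt', array([0.004, 0.005]))] torque [-0.13 -0.28  0.26]
d [0. 0. 0.] w [0. 0. 0.] q6 2.24 tcp [0.4399 0.2174 0.1504] [-3.141e+00 -1.000e-03 -4.390e-01]
```

>>> carry_out([
  {"dx":0,"dy":0,"dz":0,"wx":0,"wy":0,"wz":3,"gripper":0.32},
  {"dx":0,"dy":0,"dz":0,"wx":0,"wy":0,"wz":6,"gripper":0.32},
  {"dx":0,"dy":0,"dz":0,"wx":0,"wy":0,"wz":6,"gripper":0.32},
])

```text
time: 34.35
position: [0.4396, 0.2175, 0.1504]
orientation: [-3.141, -0.0, -0.545]
force: [1.2, 0.4, -0.6]
width: 0.322
grip_force: 8.1
```

```bash
python3 - <<'E'
from h import *
hz((.439,.2175))
mv()
E
```

```text
[('scene', 878, 'top z', np.float64(0.1372), 'tilt', array([ 0.003, -0.001])), ('side', 223, 'top z', np.float64(0.1364), 'tilt', array([0.011, 0.002]))] torque [-0.01 -0.2   0.34]
d [0. 0. 0.] w [0. 0. 0.] q6 2.35 tcp [0.4396 0.2175 0.1504] [-3.141 -0.    -0.544]
```

>>> carry_out([
  {"dx":0,"dy":0,"dz":0,"wx":0,"wy":0,"wz":-5,"gripper":0.32},
  {"dx":0,"dy":0,"dz":0,"wx":0,"wy":0,"wz":-5,"gripper":0.4},
  {"dx":0,"dy":0,"dz":0,"wx":0,"wy":0,"wz":-5,"gripper":0.5},
  {"dx":0,"dy":0,"dz":0,"wx":0,"wy":0,"wz":-5,"gripper":0.6},
  {"dx":0,"dy":0,"dz":0,"wx":0,"wy":0,"wz":-5,"gripper":0.6},
  {"dx":0,"dy":0,"dz":-0.03,"wx":0,"wy":0,"wz":-5,"gripper":0.6},
  {"dx":0,"dy":0,"dz":-0.07,"wx":0,"wy":0,"wz":-5,"gripper":0.6},
  {"dx":0,"dy":0,"dz":-0.08,"wx":0,"wy":0,"wz":-5,"gripper":0.6},
])

```text
time: 35.25
position: [0.4415, 0.218, 0.2344]
orientation: [-3.137, -0.005, -0.46]
force: [0.7, 0.9, 0.7]
width: 0.603
grip_force: 0.0
```

```bash
python3 - <<'E'
from h import *
s=get_image('scene');d=get_image('side');lids([s],[(.475,0)]);lids([d],[(.475,0)])
hz((.439,.2175));ring([d],(.4496,-.2143))
mv(.482,.0015,.22,np.radians(127))
E
```

```text
grip c [482.6   5.3] size [21.5 61.6] long axis deg 126.8 169
grip c [481.9   0.6] size [25.8 59.7] long axis deg 129.5 98
[('scene', 1093, 'top z', np.float64(0.1368), 'tilt', array([ 0.   , -0.001])), ('side', 211, 'top z', np.float64(0.1364), 'tilt', array([-0.003,  0.001]))] torque [ 0.    0.06 -0.01]
ring [ 0.4499 -0.2148] 0.047 555
d [0.1343 0.1743 0.0094] w [ 0.1  0.  26.7] q6 2.26 tcp [0.4389 0.2173 0.2294] [ 3.141e+00  1.000e-03 -4.590e-01]
```

>>> carry_out([
  {"dx":0.134,"dy":0.173,"dz":0,"wx":0,"wy":0,"wz":-153,"gripper":0.6},
  {"dx":0.134,"dy":0.173,"dz":0,"wx":0,"wy":0,"wz":-153,"gripper":0.6},
  {"dx":0.134,"dy":0.173,"dz":0,"wx":0,"wy":0,"wz":-153,"gripper":0.6},
  {"dx":0.134,"dy":0.173,"dz":0,"wx":0,"wy":0,"wz":-153,"gripper":0.6},
  {"dx":0.134,"dy":0.173,"dz":0,"wx":0,"wy":0,"wz":-153,"gripper":0.6},
  {"dx":0.134,"dy":0.173,"dz":0,"wx":0,"wy":0,"wz":-153,"gripper":0.6},
  {"dx":0.134,"dy":0.173,"dz":0,"wx":0,"wy":0,"wz":-153,"gripper":0.6},
  {"dx":0.134,"dy":0.173,"dz":0,"wx":0,"wy":0,"wz":-153,"gripper":0.6},
  {"dx":0.134,"dy":0.173,"dz":0,"wx":0,"wy":0,"wz":-153,"gripper":0.6},
  {"dx":0.134,"dy":0.173,"dz":0,"wx":0,"wy":0,"wz":-153,"gripper":0.6},
  {"dx":0.134,"dy":0.173,"dz":0,"wx":0,"wy":0,"wz":-153,"gripper":0.6},
  {"dx":0.134,"dy":0.173,"dz":0,"wx":0,"wy":0,"wz":-153,"gripper":0.6},
  {"dx":0.134,"dy":0.173,"dz":0,"wx":0,"wy":0,"wz":-153,"gripper":0.6},
  {"dx":0.134,"dy":0.173,"dz":0,"wx":0,"wy":0,"wz":-153,"gripper":0.6},
  {"dx":0.134,"dy":0.173,"dz":0,"wx":0,"wy":0,"wz":-153,"gripper":0.6},
  {"dx":0.134,"dy":0.173,"dz":0,"wx":0,"wy":0,"wz":-153,"gripper":0.6},
  {"dx":0.134,"dy":0.173,"dz":0,"wx":0,"wy":0,"wz":-153,"gripper":0.6},
  {"dx":0.134,"dy":0.173,"dz":0,"wx":0,"wy":0,"wz":-153,"gripper":0.6},
  {"dx":0.134,"dy":0.173,"dz":0,"wx":0,"wy":0,"wz":-153,"gripper":0.6},
  {"dx":0.134,"dy":0.173,"dz":0,"wx":0,"wy":0,"wz":-153,"gripper":0.6},
])

```text
time: 37.45
position: [0.4819, 0.0032, 0.2284]
orientation: [-3.139, -0.003, 2.211]
force: [-0.4, -0.1, -1.0]
width: 0.596
grip_force: 0.0
```

```bash
python3 - <<'E'
from h import *
w=get_image('wrist');save(w,'w11')
lids([w],[(.482,.002)])
mv(.482,.002,.03,np.radians(127))
E
```

```text
grip c [483.5   2.9] size [21.8 61. ] long axis deg 127.4 1589
d [-0.0014 -0.0003  0.1987] w [-0.1 -0.1 -0.4] q6 -0.86 tcp [0.482  0.0032 0.2287] [-3.140e+00 -2.000e-03  2.209e+00]
```

>>> carry_out([
  {"dx":0,"dy":0.001,"dz":0.05,"wx":0,"wy":0,"wz":0,"gripper":0.6},
  {"dx":0,"dy":0.001,"dz":0.1,"wx":0,"wy":0,"wz":0,"gripper":0.6},
  {"dx":0,"dy":0.001,"dz":0.14,"wx":0,"wy":0,"wz":0,"gripper":0.6},
  {"dx":0,"dy":0.001,"dz":0.175,"wx":0,"wy":0,"wz":0,"gripper":0.6},
  {"dx":0,"dy":0.001,"dz":0.197,"wx":0,"wy":0,"wz":0,"gripper":0.6},
  {"dx":0,"dy":0.001,"dz":0.197,"wx":0,"wy":0,"wz":0,"gripper":0.6},
  {"dx":0,"dy":0.001,"dz":0.197,"wx":0,"wy":0,"wz":0,"gripper":0.2},
  {"dx":0,"dy":0.001,"dz":0.197,"wx":0,"wy":0,"wz":0,"gripper":0.2},
  {"dx":0,"dy":0.001,"dz":0.197,"wx":0,"wy":0,"wz":0,"gripper":0.2},
  {"dx":0,"dy":0.001,"dz":0.197,"wx":0,"wy":0,"wz":0,"gripper":0.1},
  {"dx":0,"dy":0.001,"dz":0.197,"wx":0,"wy":0,"wz":0,"gripper":0.1},
  {"dx":0,"dy":0.001,"dz":0.197,"wx":0,"wy":0,"wz":0,"gripper":0.1},
  {"dx":0,"dy":0.001,"dz":0.197,"wx":0,"wy":0,"wz":0,"gripper":0.1},
  {"dx":0,"dy":0.001,"dz":0.15,"wx":0,"wy":0,"wz":0,"gripper":0.1},
  {"dx":0,"dy":0.001,"dz":0.1,"wx":0,"wy":0,"wz":0,"gripper":0.1},
  {"dx":0,"dy":0.001,"dz":0.05,"wx":0,"wy":0,"wz":0,"gripper":0.1},
  {"dx":0,"dy":0.001,"dz":0.02,"wx":0,"wy":0,"wz":0,"gripper":0.1},
  {"dx":0,"dy":0.001,"dz":0.02,"wx":0,"wy":0,"wz":0,"gripper":0.1},
], newtons=50)

```text
time: 39.3
position: [0.4864, 0.0031, 0.2154]
orientation: [3.135, 0.008, 2.211]
force: [0.9, -0.8, -1.3]
width: 0.244
grip_force: 50.0
```

```bash
python3 - <<'E'
from h import *
s=get_image('scene');d=get_image('side')
ring([d],(.4496,-.213));ring([s],(.4496,-.213))
mv(.4497,-.2115,.208,None)
E
```

```text
ring [ 0.4495 -0.2147] 0.047 549
ring [ 0.4521 -0.2064] 0.0459 298
d [-0.1524 -0.1556  0.0024] w [0. 0. 0.] q6 -0.86 tcp [0.4834 0.0037 0.2103] [3.141e+00 1.000e-03 2.211e+00]
```

>>> carry_out([
  {"dx":-0.152,"dy":-0.156,"dz":0,"wx":0,"wy":0,"wz":0,"gripper":0.1},
  {"dx":-0.152,"dy":-0.156,"dz":0,"wx":0,"wy":0,"wz":0,"gripper":0.1},
  {"dx":-0.152,"dy":-0.156,"dz":0,"wx":0,"wy":0,"wz":0,"gripper":0.1},
  {"dx":-0.152,"dy":-0.156,"dz":0,"wx":0,"wy":0,"wz":0,"gripper":0.1},
  {"dx":-0.152,"dy":-0.156,"dz":0,"wx":0,"wy":0,"wz":0,"gripper":0.1},
  {"dx":-0.152,"dy":-0.156,"dz":0,"wx":0,"wy":0,"wz":0,"gripper":0.1},
  {"dx":-0.152,"dy":-0.156,"dz":0,"wx":0,"wy":0,"wz":0,"gripper":0.1},
  {"dx":-0.152,"dy":-0.156,"dz":0,"wx":0,"wy":0,"wz":0,"gripper":0.1},
  {"dx":-0.152,"dy":-0.156,"dz":0,"wx":0,"wy":0,"wz":0,"gripper":0.1},
])

```text
time: 40.3
position: [0.4494, -0.21, 0.2098]
orientation: [-3.142, -0.001, 2.213]
force: [0.5, -0.0, -1.8]
width: 0.242
grip_force: 50.0
```

```bash
python3 - <<'E'
from h import *
held(.155,.24,(.4497,-.2115))
s=get_image('scene');d=get_image('side');ring([d],(.4496,-.213));ring([s],(.4496,-.213))
mv(.4497,-.2115,.208,None)
f=np.hstack([s['frame'][100:300,260:480],d['frame'][140:340,170:390]]);cv2.imwrite('pics/c12.png',cv2.resize(f,None,fx=1.8,fy=1.8))
E
```

```text
scene lid c [ 466.  -191.8] r 57.7 n 592 x [430.5 507.5] y [-229.3 -145.4] zpk [0.1994 0.2026] zmax 0.2374
side lid c [ 447.1 -213.2] r 63.7 n 1607 x [388.2 505.3] y [-273.6 -165.6] zpk [0.1982 0.2014] zmax 0.2367
ring [ 0.4494 -0.215 ] 0.0469 376
ring [ 0.4535 -0.1977] 0.0427 35
d [-0.0006 -0.0004  0.0024] w [0. 0. 0.] q6 -1.31 tcp [ 0.4497 -0.2108  0.2104] [3.142 0.    2.212]
```

View pics/c12.png

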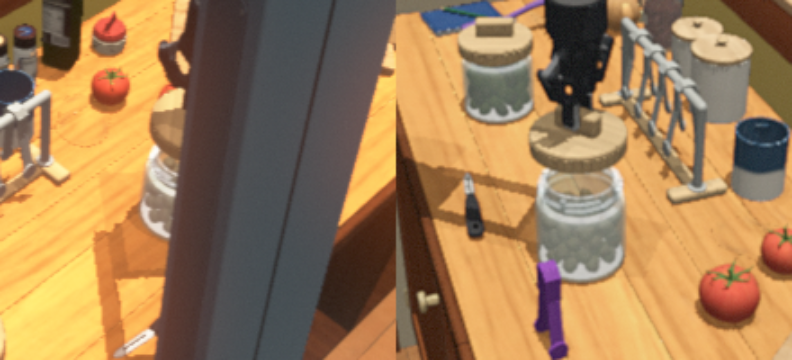

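The side view shows the lid (centre col ~578) slightly left of jar_2's neck (col ~581), which is about 3 mm. This agrees with the wrist estimate of jar_2 at (0.4525, -0.2115). Lid 1 sits closed on jar_1 at (495,60).

>>> carry_out([
  {"dx":-0.0023,"dy":0.0017,"dz":0.015,"wx":0,"wy":0,"wz":0,"gripper":0.1},
  {"dx":-0.0023,"dy":0.0017,"dz":0.03,"wx":0,"wy":0,"wz":0,"gripper":0.1},
  {"dx":-0.0023,"dy":0.0017,"dz":0.04,"wx":0,"wy":0,"wz":0,"gripper":0.1},
  {"dx":-0.0023,"dy":0.0017,"dz":0.046,"wx":0,"wy":0,"wz":0,"gripper":0.1},
  {"dx":-0.0023,"dy":0.0017,"dz":0.048,"wx":0,"wy":0,"wz":0,"gripper":0.1},
  {"dx":-0.0023,"dy":0.0017,"dz":0.05,"wx":0,"wy":0,"wz":0,"gripper":0.1},
  {"dx":-0.0023,"dy":0.0017,"dz":0.051,"wx":0,"wy":0,"wz":0,"gripper":0.1},
  {"dx":-0.0023,"dy":0.0017,"dz":0.052,"wx":0,"wy":0,"wz":0,"gripper":0.1},
  {"dx":-0.0023,"dy":0.0017,"dz":0.052,"wx":0,"wy":0,"wz":0,"gripper":0.1},
])

```text
time: 41.4
position: [0.4523, -0.2124, 0.1596]
orientation: [3.141, 0.001, 2.211]
force: [-3.0, 1.7, 5.3]
width: 0.246
grip_force: 51.1
```

>>> carry_out([
  {"dx":0,"dy":0,"dz":-0.001,"wx":0,"wy":0,"wz":0,"gripper":0.32},
  {"dx":0,"dy":0,"dz":-0.001,"wx":0,"wy":0,"wz":0,"gripper":0.32},
  {"dx":0,"dy":0,"dz":-0.001,"wx":0,"wy":0,"wz":0,"gripper":0.32},
  {"dx":0,"dy":0,"dz":-0.001,"wx":0,"wy":0,"wz":0,"gripper":0.32},
  {"dx":0,"dy":0,"dz":-0.001,"wx":0,"wy":0,"wz":0,"gripper":0.32},
])

```text
time: 41.9
position: [0.4522, -0.2124, 0.1593]
orientation: [3.142, 0.0, 2.211]
force: [0.6, 0.1, -1.1]
width: 0.318
grip_force: 0.0
```

```bash
python3 - <<'E'
from h import *
hz((.4525,-.212))
mv()
E
```

```text
[('scene', 218, 'top z', np.float64(0.1494), 'tilt', array([0.014, 0.011])), ('side', 495, 'top z', np.float64(0.1495), 'tilt', array([-0.002, -0.002]))] torque [ 0.07  0.03 -0.03]
d [0. 0. 0.] w [0. 0. 0.] q6 -1.3 tcp [ 0.4522 -0.2124  0.1592] [-3.142 -0.     2.211]
```

>>> carry_out([
  {"dx":0,"dy":0,"dz":0.001,"wx":0,"wy":0,"wz":-5,"gripper":0.32},
  {"dx":0,"dy":0,"dz":0.001,"wx":0,"wy":0,"wz":-10,"gripper":0.32},
  {"dx":0,"dy":0,"dz":0.001,"wx":0,"wy":0,"wz":-15,"gripper":0.32},
  {"dx":0,"dy":0,"dz":0.001,"wx":0,"wy":0,"wz":-20,"gripper":0.32},
  {"dx":0,"dy":0,"dz":0.001,"wx":0,"wy":0,"wz":-25,"gripper":0.32},
  {"dx":0,"dy":0,"dz":0.001,"wx":0,"wy":0,"wz":-30,"gripper":0.32},
  {"dx":0,"dy":0,"dz":0.001,"wx":0,"wy":0,"wz":-35,"gripper":0.32},
  {"dx":0,"dy":0,"dz":0.001,"wx":0,"wy":0,"wz":-40,"gripper":0.32},
  {"dx":0,"dy":0,"dz":0.001,"wx":0,"wy":0,"wz":-40,"gripper":0.32},
])

```text
time: 42.9
position: [0.4526, -0.2126, 0.1588]
orientation: [-3.141, 0.001, 2.91]
force: [0.9, 0.0, 3.0]
width: 0.325
grip_force: 2.1
```

```bash
python3 - <<'E'
from h import *
hz((.4525,-.212))
mv()
E
```

```text
[('scene', 201, 'top z', np.float64(0.1473), 'tilt', array([0.004, 0.004])), ('side', 459, 'top z', np.float64(0.1472), 'tilt', array([-0.002,  0.   ]))] torque [-0.03 -0.09 -0.07]
d [0. 0. 0.] w [0. 0. 0.] q6 -2.0 tcp [ 0.4525 -0.2126  0.1587] [-3.141e+00  1.000e-03  2.907e+00]
```

>>> carry_out([
  {"dx":0,"dy":0,"dz":0,"wx":0,"wy":0,"wz":-4,"gripper":0.32},
  {"dx":0,"dy":0,"dz":0,"wx":0,"wy":0,"wz":-8,"gripper":0.32},
  {"dx":0,"dy":0,"dz":0,"wx":0,"wy":0,"wz":-12,"gripper":0.32},
  {"dx":0,"dy":0,"dz":0,"wx":0,"wy":0,"wz":-16,"gripper":0.32},
  {"dx":0,"dy":0,"dz":0,"wx":0,"wy":0,"wz":-20,"gripper":0.32},
  {"dx":0,"dy":0,"dz":0,"wx":0,"wy":0,"wz":-24,"gripper":0.32},
  {"dx":0,"dy":0,"dz":0,"wx":0,"wy":0,"wz":-24,"gripper":0.32},
])

```text
time: 43.7
position: [0.4529, -0.2126, 0.1594]
orientation: [-3.14, 0.002, -2.956]
force: [0.4, 1.2, 7.7]
width: 0.321
grip_force: 6.4
```

```bash
python3 - <<'E'
from h import *
hz((.4525,-.212))
mv()
E
```

```text
[('scene', 202, 'top z', np.float64(0.1488), 'tilt', array([-0.006, -0.007])), ('side', 480, 'top z', np.float64(0.1481), 'tilt', array([-0.001,  0.003]))] torque [ 0.22  0.01 -0.25]
d [0. 0. 0.] w [0. 0. 0.] q6 -2.42 tcp [ 0.4529 -0.2126  0.1594] [-3.140e+00  2.000e-03 -2.957e+00]
```

>>> carry_out([
  {"dx":0,"dy":0,"dz":-0.005,"wx":0,"wy":0,"wz":0,"gripper":0.32},
  {"dx":0,"dy":0,"dz":-0.005,"wx":0,"wy":0,"wz":0,"gripper":0.32},
  {"dx":0,"dy":0,"dz":-0.005,"wx":0,"wy":0,"wz":-4,"gripper":0.32},
  {"dx":0,"dy":0,"dz":-0.005,"wx":0,"wy":0,"wz":-8,"gripper":0.32},
  {"dx":0,"dy":0,"dz":-0.005,"wx":0,"wy":0,"wz":-12,"gripper":0.32},
  {"dx":0,"dy":0,"dz":-0.005,"wx":0,"wy":0,"wz":-16,"gripper":0.32},
  {"dx":0,"dy":0,"dz":-0.005,"wx":0,"wy":0,"wz":-20,"gripper":0.32},
  {"dx":0,"dy":0,"dz":-0.005,"wx":0,"wy":0,"wz":-20,"gripper":0.32},
])

```text
time: 44.6
position: [0.4521, -0.2123, 0.1631]
orientation: [3.141, -0.0, -2.606]
force: [-0.2, 0.0, 1.1]
width: 0.315
grip_force: 2.4
```

```bash
cat >> h.py <<'E'
def jyaw(c,n='side'):
    i=get_image(n);P=pts(i).reshape(-1,3)
    G=P[(P[:,2]>.152)&(P[:,2]<.19)&(np.hypot(P[:,0]-c[0],P[:,1]-c[1])<.035)]
    return i
E
python3 - <<'E'
from h import *
hz((.4525,-.212))
mv()
E
```

```text
[('scene', 209, 'top z', np.float64(0.1405), 'tilt', array([-0.008, -0.008])), ('side', 487, 'top z', np.float64(0.1396), 'tilt', array([-0.001, -0.001]))] torque [ 0.04  0.05 -0.07]
d [0. 0. 0.] w [0. 0. 0.] q6 -2.77 tcp [ 0.4521 -0.2123  0.1631] [ 3.141 -0.    -2.608]
```

It dropped (disc top about 140 mm). Now clockwise to the stop.

>>> carry_out([
  {"dx":0,"dy":0,"dz":0.006,"wx":0,"wy":0,"wz":0,"gripper":0.32},
  {"dx":0,"dy":0,"dz":0.01,"wx":0,"wy":0,"wz":5,"gripper":0.32},
  {"dx":0,"dy":0,"dz":0.01,"wx":0,"wy":0,"wz":11,"gripper":0.32},
  {"dx":0,"dy":0,"dz":0.01,"wx":0,"wy":0,"wz":17,"gripper":0.32},
  {"dx":0,"dy":0,"dz":0.01,"wx":0,"wy":0,"wz":23,"gripper":0.32},
  {"dx":0,"dy":0,"dz":0.01,"wx":0,"wy":0,"wz":29,"gripper":0.32},
  {"dx":0,"dy":0,"dz":0.01,"wx":0,"wy":0,"wz":35,"gripper":0.32},
  {"dx":0,"dy":0,"dz":0.01,"wx":0,"wy":0,"wz":41,"gripper":0.32},
  {"dx":0,"dy":0,"dz":0.01,"wx":0,"wy":0,"wz":47,"gripper":0.32},
  {"dx":0,"dy":0,"dz":0.01,"wx":0,"wy":0,"wz":53,"gripper":0.32},
  {"dx":0,"dy":0,"dz":0.01,"wx":0,"wy":0,"wz":59,"gripper":0.32},
  {"dx":0,"dy":0,"dz":0.01,"wx":0,"wy":0,"wz":65,"gripper":0.32},
  {"dx":0,"dy":0,"dz":0.01,"wx":0,"wy":0,"wz":70,"gripper":0.32},
  {"dx":0,"dy":0,"dz":0.01,"wx":0,"wy":0,"wz":70,"gripper":0.32},
])

```text
time: 46.1
position: [0.4519, -0.2121, 0.1526]
orientation: [-3.141, -0.001, 2.454]
force: [0.0, -0.0, -0.1]
width: 0.322
grip_force: 0.0
```

```bash
python3 - <<'E'
from h import *
hz((.4525,-.212))
mv()
E
```

```text
[('scene', 199, 'top z', np.float64(0.1376), 'tilt', array([-0.004, -0.   ])), ('side', 466, 'top z', np.float64(0.1373), 'tilt', array([-0.003, -0.003]))] torque [0.01 0.01 0.08]
d [0. 0. 0.] w [0. 0. 0.] q6 -1.55 tcp [ 0.4521 -0.2123  0.1529] [-3.142 -0.     2.457]
```

>>> carry_out([
  {"dx":0,"dy":0,"dz":0,"wx":0,"wy":0,"wz":4,"gripper":0.32},
  {"dx":0,"dy":0,"dz":0,"wx":0,"wy":0,"wz":8,"gripper":0.32},
  {"dx":0,"dy":0,"dz":0,"wx":0,"wy":0,"wz":12,"gripper":0.32},
  {"dx":0,"dy":0,"dz":0,"wx":0,"wy":0,"wz":15,"gripper":0.32},
  {"dx":0,"dy":0,"dz":0,"wx":0,"wy":0,"wz":18,"gripper":0.32},
  {"dx":0,"dy":0,"dz":0,"wx":0,"wy":0,"wz":18,"gripper":0.32},
])

```text
time: 46.8
position: [0.4521, -0.2123, 0.1531]
orientation: [-3.141, -0.0, 2.142]
force: [-0.5, -0.9, -1.0]
width: 0.316
grip_force: 0.1
```

```bash
python3 - <<'E'
from h import *
hz((.4525,-.212))
mv()
E
```

```text
[('scene', 205, 'top z', np.float64(0.1365), 'tilt', array([0.006, 0.001])), ('side', 484, 'top z', np.float64(0.1366), 'tilt', array([-0.   , -0.002]))] torque [-0.02 -0.    0.03]
d [0. 0. 0.] w [0. 0. 0.] q6 -1.24 tcp [ 0.4522 -0.2124  0.1532] [-3.142  0.     2.143]
```

>>> carry_out([
  {"dx":0,"dy":0,"dz":0,"wx":0,"wy":0,"wz":4,"gripper":0.32},
  {"dx":0,"dy":0,"dz":0,"wx":0,"wy":0,"wz":8,"gripper":0.32},
  {"dx":0,"dy":0,"dz":0,"wx":0,"wy":0,"wz":12,"gripper":0.32},
  {"dx":0,"dy":0,"dz":0,"wx":0,"wy":0,"wz":15,"gripper":0.32},
  {"dx":0,"dy":0,"dz":0,"wx":0,"wy":0,"wz":18,"gripper":0.32},
  {"dx":0,"dy":0,"dz":0,"wx":0,"wy":0,"wz":18,"gripper":0.32},
])

```text
time: 47.5
position: [0.4521, -0.2124, 0.1533]
orientation: [-3.141, 0.0, 1.829]
force: [-0.5, -0.7, -1.3]
width: 0.323
grip_force: 7.5
```

```bash
python3 - <<'E'
from h import *
hz((.4525,-.212))
mv()
E
```

```text
[('scene', 207, 'top z', np.float64(0.1377), 'tilt', array([-0.01 , -0.011])), ('side', 483, 'top z', np.float64(0.1365), 'tilt', array([-0.002, -0.001]))] torque [-0.06  0.07  0.24]
d [0. 0. 0.] w [0. 0. 0.] q6 -0.92 tcp [ 0.4521 -0.2124  0.1533] [-3.141  0.     1.83 ]
```

>>> carry_out([
  {"dx":0,"dy":0,"dz":0,"wx":0,"wy":0,"wz":4,"gripper":0.32},
  {"dx":0,"dy":0,"dz":0,"wx":0,"wy":0,"wz":7,"gripper":0.32},
  {"dx":0,"dy":0,"dz":0,"wx":0,"wy":0,"wz":7,"gripper":0.32},
])

```text
time: 47.9
position: [0.4521, -0.2124, 0.1533]
orientation: [-3.141, 0.0, 1.706]
force: [-0.6, -0.3, -0.1]
width: 0.324
grip_force: 7.3
```

>>> carry_out([
  {"dx":0,"dy":0,"dz":0,"wx":0,"wy":0,"wz":-5,"gripper":0.32},
  {"dx":0,"dy":0,"dz":0,"wx":0,"wy":0,"wz":-5,"gripper":0.4},
  {"dx":0,"dy":0,"dz":0,"wx":0,"wy":0,"wz":-5,"gripper":0.5},
  {"dx":0,"dy":0,"dz":0,"wx":0,"wy":0,"wz":-5,"gripper":0.6},
  {"dx":0,"dy":0,"dz":0,"wx":0,"wy":0,"wz":-5,"gripper":0.6},
  {"dx":0,"dy":0,"dz":-0.03,"wx":0,"wy":0,"wz":-5,"gripper":0.6},
  {"dx":0,"dy":0,"dz":-0.07,"wx":0,"wy":0,"wz":-5,"gripper":0.6},
  {"dx":0,"dy":0,"dz":-0.12,"wx":0,"wy":0,"wz":-5,"gripper":0.6},
  {"dx":0,"dy":0,"dz":-0.12,"wx":0,"wy":0,"wz":-5,"gripper":0.6},
  {"dx":0,"dy":0,"dz":-0.12,"wx":0,"wy":0,"wz":-5,"gripper":0.6},
])

```text
time: 48.9
position: [0.4528, -0.2128, 0.2746]
orientation: [3.139, 0.003, 1.792]
force: [-0.7, -0.4, 0.0]
width: 0.602
grip_force: 0.0
```

```bash
python3 - <<'E'
from h import *
print(readout.get_state()['force'])
hz((.4525,-.212));hz((.441,.2178))
s=get_image('scene');d=get_image('side')
f=np.hstack([s['frame'][130:350,120:400],d['frame'][130:350,180:400]]);cv2.imwrite('pics/c13.png',cv2.resize(f,None,fx=1.6,fy=1.6))
E
```

```text
[-0.73071946 -0.37935062  0.00177288]
[('scene', 288, 'top z', np.float64(0.1371), 'tilt', array([ 0.001, -0.003])), ('side', 519, 'top z', np.float64(0.1367), 'tilt', array([0.001, 0.001]))] torque [-0.02  0.03 -0.03]
[('scene', 1107, 'top z', np.float64(0.137), 'tilt', array([ 0.001, -0.004])), ('side', 211, 'top z', np.float64(0.1363), 'tilt', array([0.002, 0.001]))] torque [ 0.01 -0.03 -0.01]
```

View pics/c13.png

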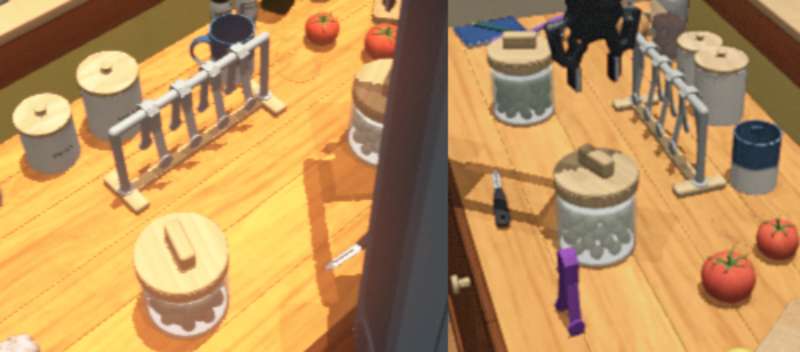

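Both lids are level, with their disc tops about 137 mm above the worktop (at (180,255) left and (595,175) right). All four tongs hang on the bar and the gripper is clear, so I'm handing it in.

```bash
python3 -c "
from station import order
print(order.job_done())"
```

```text
the job is handed in; nothing more can be done
None
```

I hung all four pairs of tongs astride the towel rail, screwed both lids down to their stops, and handed the job in at about 49 s; no verdict came back.

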